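# Clear the cool box and lay out the rapid-test station

## Task

The parts for the next rapid test have been piled on the lid of the foam cool box, which has to be opened. Take the pile apart and put each part down flat inside its own holder, in line with it: the cassette in the slim white nest, the reagent carton in the small steel tray, the reader in the large grey cradle and the petri dish between the lugs of the round viewing plate. Leave the cool box where it stands.

Things in the scene. Friction and masses are not known exactly. Their poses are not given: they have to be found in the camera images.
- cassette: White flat test cassette, 20 x 70 x 5 mm, long side along its y; origin at the centre of its underside. At the start it lies on top of the pile, on the carton. Pinch it across its 20 mm width; mass about 12 g.
- carton: Small light-coloured reagent carton, a plain box 34 x 62 x 18 mm, long side along its y; origin at the centre of its underside. At the start it lies on the reader, under the cassette. About 30 g.
- reader: White hand-held reader with a small screen, rounded outline, 58 x 92 x 21 mm (23 mm with its buttons), long side along its y; origin at the centre of its underside. At the start it lies across one half of the cool box's lid with the carton on it. About 70 g.
- dish: Round shallow petri dish, 62 mm across and 11 mm high; origin at the centre of its underside. At the start it lies on the other half of the cool box's lid, within about 6 mm of the reader's long side, so that no finger fits between the two: with the reader still there, hold the dish on the two sides that face along the box's x; the reader's long sides are free for fingers once the dish is gone. About 20 g.
- cool_box: White foam cool box, closed, 86 (x) x 129 (y) x 54 mm high, origin at the centre of its underside, loose, 0.9 kg. Its lid carries the pile: the reader at y = -33 mm and the dish at y = +33 mm of the box's own frame. The reader's long side runs along the box's x and overhangs the lid by about 3 mm at each end.
- cassette_nest: A fixed holder, origin at the centre of its underside, z up, its long side along its y. The cassette's place: slim white moulded plate 50 x 104 mm. Flat floor 6 mm above the worktop, inner space 36 x 86 mm, walls rising 4 mm above the floor. Walls stand at both ends and the four corners only; the middle of each long side is open for fingers over 44 mm.
- carton_tray: A fixed holder, origin at the centre of its underside, z up, its long side along its y. The carton's place: small pressed-steel tray 56 x 84 mm with a dark mat. Flat floor 3 mm above the worktop, inner space 50 x 78 mm, walls rising 10 mm above the floor. Walls stand at both ends and the four corners only; the middle of each long side is open for fingers over 44 mm.
- reader_cradle: A fixed holder, origin at the centre of its underside, z up, its long side along its y. The reader's place: grey cradle 86 x 120 mm, the largest holder, with two dark rubber strips. Flat floor 8 mm above the worktop, inner space 74 x 108 mm, walls rising 10 mm above the floor. Walls stand at both ends and the four corners only; the middle of each long side is open for fingers over 60 mm. The reader may lie either way round.
- dish_stage: The dish's place: a fixed round aluminium viewing plate with a white middle, 96 mm across; origin at the centre of its underside, z up. Flat floor 10 mm above the worktop; two dark curved lugs at its +y and -y sides rise 5 mm above the floor and leave a space 78 mm across; its +x and -x sides are open for fingers.

How it is judged:
By the outcome, as a careful person would: the job done as asked, in the order asked, and still so for the second after the job is handed in, with the robot touching nothing.
It also fails if it takes over 115 s, if anything falls off the work surface, if the arm or the gripper's body presses on something with over 40 N, if the wrist force passes 120 N, or if a joint passes its speed limit or range.

## Robot

A 6-joint arm with a two-finger parallel gripper is mounted at the origin on a cart in front of the work surface, level with it; the furniture and walls round the work are solid. World frame = base frame: x ahead of the robot, y to its left, z up, the work surface at z = 0. Lengths are in m, angles in rad, forces in N, time in s.
With the tool pointing down it reaches from about 0.325 to 0.9 m from the base axis. Payload 6.1 kg.
Tool frame: the origin (TCP) lies at the very end of the fingers, on their centre line; the grasp point (between the pads) lies 19 mm behind it; z points along the fingers, y is the direction in which the jaws open and shut (so a half turn about z gives the same grasp; the last joint's range is limited). The gripper opens to 87 mm and grips with 3 to 60 N. Pads are 19 mm wide; open, the fingers measure 117 mm over their backs; the gripper's body (75 mm by 190 mm) begins 51 mm behind the grasp point.
Start: joints at [-1.245, 0.22, 1.526, -0, 1.395, -0.126], TCP at [0.273, -0.562, 0.223] pointing down, gripper open.
Joint ranges: [-2.98, 2.98], [-0.91, 2.08], [0.09, 2.57], [-1.24, 4.39], [0.2, 2.65], [-2.68, 2.68]. Speed limits (rad/s): [2.57, 2.57, 3.01, 3.14, 3.14, 3.14].

## Interface

Orientations are given as a 3x3 rotation matrix whose columns are the frame's x, y, z axes.
In Python, from workcell import bot gives the robot as it stands. The module is installed in compiled form; this text tells all that it offers.
- The arm moves only by the tool play_rows, never from a script. Its argument "rows" is a list of rows, each an object with "slide": the shift along the tool's x, y, z in mm, a list of three; "rotation": the turn, a rotation vector about the tool's x, y, z in degrees, a list of three. A call has 1 to 20 rows; each row shifts and turns the commanded pose from where the row before left it, along the tool's axes as they then stand; what a row does not reach is not made up. A row lasts 1/10 s, in which the tool goes at most 50 mm and 8.59 degrees, less where a joint would pass 70% of its speed; a pose out of reach is approached as far as the arm can. A call with a gripper value outside its range is refused whole. "hand" is the closure in counts, from 0 (fully open) to 255 (shut), set as the call begins (left out, the last holds). The fingers move at their own pace and stop on an object; "grip_force" is the grip in N (left out, the last holds). Time passes only in rows, so rows that do not move let the fingers close. It gives the time, the measured TCP pose, the force and the opening at its end, in the units of the state.
- bot.read_state(): the state, without advancing time (a new reading comes with each control period).
- bot.get_image(name): name is "scene" or "side" or "wrist"; returns (picture, depth): 400x640x3 uint8, red, green, blue; 400x640 float32, m along the optical axis (not along the pixel's ray), 0 where there is no reading.
- bot.camera_model(name): a dict with "camera_matrix" (3x3 intrinsics, pixels), "pose" (4x4, takes a point from camera to world coordinates). Camera axes: x right, y down, z forward; pixel columns grow to the right and rows downward; lengths in m; the calibration is good to about 2 mm. A picture is of the moment at which its call begins: read the wrist's pose just before it. camera_model takes no time and is no camera call; for the wrist camera it gives the pose at the moment of the call.
- bot.finish_job(): hands the job in, once; it reports no verdict.
The state is a dict: "t": time; "joint_pos": joint angles; "joint_velocities": joint speeds; "tau": joint torques, N m; "position": TCP position; "tool_rot": TCP orientation; "ft_force": force on the tool from outside, world axes, zero at the start; "ft_torque": the same for the moment, N m; "finger_gap": finger opening in m.
Only numpy, scipy, OpenCV 4.12 (cv2) and the standard library are available. Lean on these libraries where they do the work, as an engineer would, in place of code of your own. Each camera call takes 0.05 s, during which the arm holds its last target.

## Working session

There is one attempt and no reset: what is moved stays moved. The work goes in short steps, Python scripts to look and compute and a tool call to move; the robot and the scene stay as the last step left them, time stands still between calls to the robot, and variables do not carry over. Pictures are saved under pics/ and viewed, and the job is handed in when it is done.

Besides the shell and the picture viewer there is one more tool, called after ">>>" by a JSON object that holds its "name" and its "arguments", one argument or row to a line. play_rows: Moves the arm, as the interface text tells. Its arguments: {"type":"object","properties":{"rows":{"type":"array","items":{"type":"object","properties":{"slide":{"type":"array","items":{"type":"number"}},"rotation":{"type":"array","items":{"type":"number"}}}}},"hand":{"type":"number"},"grip_force":{"type":"number"}},"required":["rows"]}

```bash
mkdir -p pics; cat > h.py <<'E'
import numpy as np, cv2
from workcell import bot
def snap(name,fn):
    m=bot.camera_model(name); p,d=bot.get_image(name)
    cv2.imwrite('pics/'+fn+'.png',p[:,:,::-1]); np.savez('pics/'+fn+'.npz',p=p,d=d,K=m['camera_matrix'],T=m['pose'])
    return p,d,np.array(m['camera_matrix']),np.array(m['pose'])
def load(fn):
    z=np.load('pics/'+fn+'.npz'); return z['p'],z['d'],z['K'],z['T']
def ray(uv,K,T,z):
    uv=np.atleast_2d(np.array(uv,float)); r=np.c_[(uv[:,0]-K[0,2])/K[0,0],(uv[:,1]-K[1,2])/K[1,1],np.ones(len(uv))]@T[:3,:3].T
    o=T[:3,3]; return o+r*((z-o[2])/r[:,2])[:,None]
def cloud(d,K,T):
    v,u=np.mgrid[:d.shape[0],:d.shape[1]]
    P=np.stack([(u-K[0,2])/K[0,0]*d,(v-K[1,2])/K[1,1]*d,d],-1)
    return P@T[:3,:3].T+T[:3,3]
E
python3 - <<'E'
from h import *
s=bot.read_state(); print(s['t'],s['position'],s['tool_rot'],s['finger_gap'])
for n in('scene','side','wrist'):
    p,d,K,T=snap(n,n+'0'); print(n,K[0,0],T.round(3).tolist())
E
```

```text
0.0 [ 0.2726839  -0.56170357  0.22144598] [[ 8.99649256e-01  4.36612933e-01 -6.02880645e-04]
 [ 4.36613278e-01 -8.99647463e-01  1.81347033e-03]
 [ 2.49404556e-04 -1.89471292e-03 -9.99998174e-01]] 0.08683333331149362
scene 520.4912044445203 [[-0.722, -0.431, 0.541, -0.105], [-0.692, 0.428, -0.581, 0.646], [0.019, -0.794, -0.607, 0.813], [0.0, 0.0, 0.0, 1.0]]
side 422.87708413500906 [[-0.969, -0.135, 0.208, 0.349], [-0.248, 0.515, -0.821, 0.648], [0.003, -0.846, -0.532, 0.543], [0.0, 0.0, 0.0, 1.0]]
wrist 330.7344126764854 [[0.436, -0.868, -0.236, 0.336], [-0.9, -0.422, -0.112, -0.53], [-0.002, 0.261, -0.965, 0.383], [0.0, 0.0, 0.0, 1.0]]
```

View pics/scene0.png

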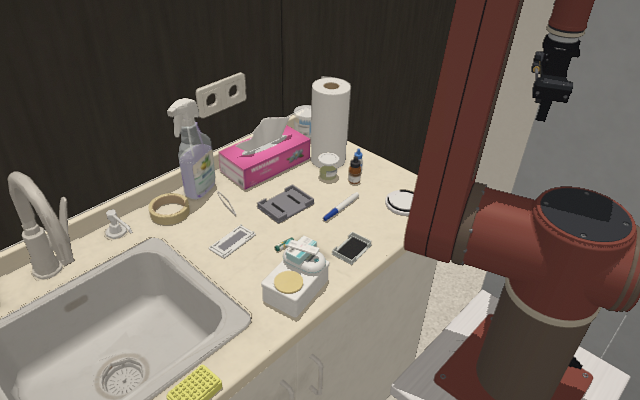

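View pics/side0.png

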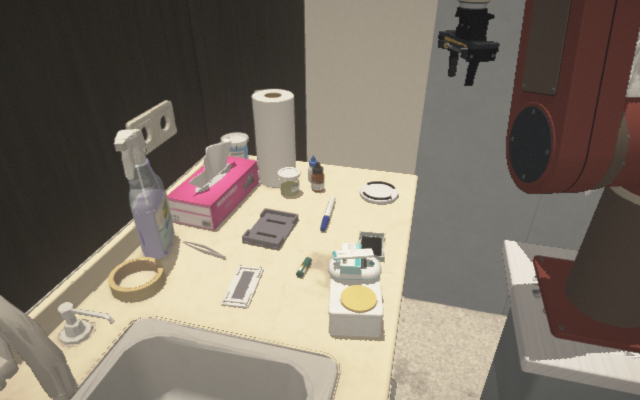

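View pics/wrist0.png

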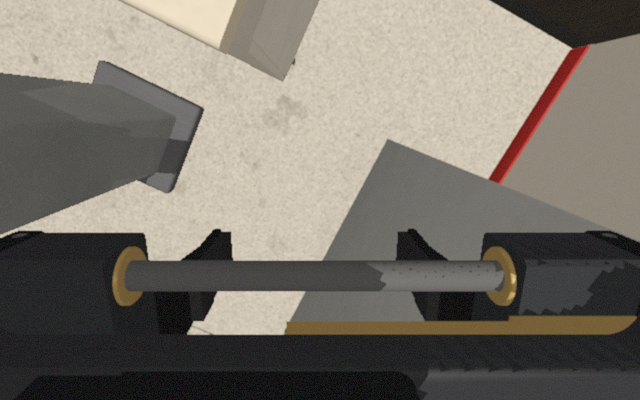

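The scene and side views show the box with its pile at about (296,280) in scene and (357,290) in side. The nest, cradle, tray and stage are all visible. The wrist camera only sees floor for now. I'll zoom in on these two views.

```bash
python3 - <<'E'
from h import *
p,d,K,T=load('scene0'); c=p[170:320,200:430]; cv2.imwrite('pics/sc0z.png',cv2.resize(c,None,fx=3.4,fy=3.4,interpolation=cv2.INTER_CUBIC)[:,:,::-1])
W=cloud(d,K,T)
for n,u in dict(nest=(232,240),tray=(352,247),cradle=(285,203),stage=(400,201),dish=(288,283),cass=(300,250),box=(290,300),table=(270,240)).items(): print('sc',n,W[u[1],u[0]].round(3))
p,d,K,T=load('side0'); c=p[170:345,210:420]; cv2.imwrite('pics/si0z.png',cv2.resize(c,None,fx=3.4,fy=3.4,interpolation=cv2.INTER_CUBIC)[:,:,::-1])
W=cloud(d,K,T)
for n,u in dict(nest=(243,286),tray=(371,245),cradle=(270,228),stage=(379,191),dish=(358,299),cass=(354,252),box=(357,320),table=(290,300)).items(): print('si',n,W[u[1],u[0]].round(3))
E
```

```text
sc nest [0.628 0.122 0.008]
sc tray [ 0.421 -0.058  0.004]
sc cradle [ 0.642 -0.059  0.007]
sc stage [ 0.442 -0.269  0.009]
sc dish [0.407 0.158 0.06 ]
sc cass [0.429 0.103 0.096]
sc box [0.381 0.179 0.048]
sc table [ 0.574  0.055 -0.   ]
si nest [0.629 0.126 0.008]
si tray [ 0.421 -0.06   0.004]
si cradle [ 0.644 -0.058  0.009]
si stage [ 0.435 -0.278  0.01 ]
si dish [0.413 0.156 0.058]
si cass [0.434 0.089 0.098]
si box [0.409 0.182 0.038]
si table [0.537 0.131 0.   ]
```

View pics/sc0z.png

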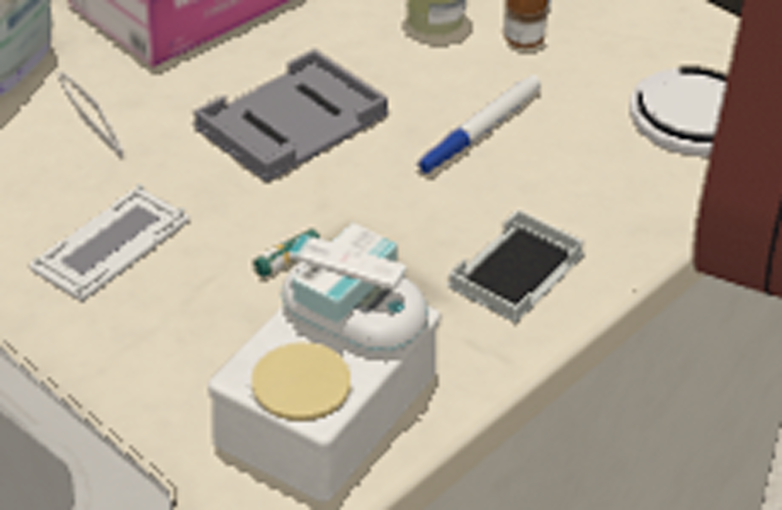

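View pics/si0z.png

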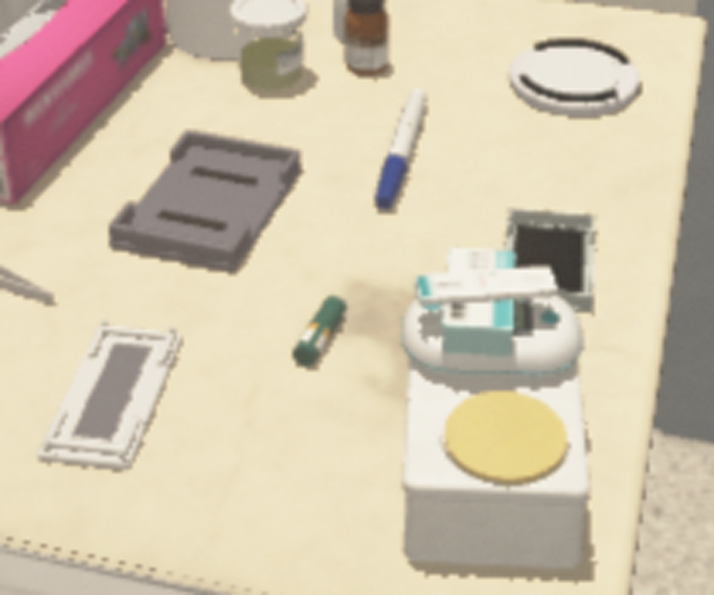

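>>> {"name": "play_rows", "arguments": {
  "rows": [
    {"slide":[0,0,-10],"rotation":[0,0,8.58]},
    {"slide":[0,0,-10],"rotation":[0,0,8.58]},
    {"slide":[0,0,-10],"rotation":[0,0,8.58]},
    {"slide":[15,-36.5,-7],"rotation":[0,0,0]},
    {"slide":[15,-36.5,-7],"rotation":[0,0,0]},
    {"slide":[15,-36.5,-7],"rotation":[0,0,0]},
    {"slide":[15,-36.5,-7],"rotation":[0,0,0]},
    {"slide":[15,-36.5,-7],"rotation":[0,0,0]},
    {"slide":[15,-36.5,-7],"rotation":[0,0,0]},
    {"slide":[15,-36.5,-7],"rotation":[0,0,0]},
    {"slide":[15,-36.5,-7],"rotation":[0,0,0]},
    {"slide":[15,-36.5,-7],"rotation":[0,0,0]},
    {"slide":[15,-36.5,-7],"rotation":[0,0,0]},
    {"slide":[15,-36.5,-7],"rotation":[0,0,0]},
    {"slide":[15,-36.5,-7],"rotation":[0,0,0]},
    {"slide":[15,-36.5,-7],"rotation":[0,0,0]},
    {"slide":[15,-36.5,-7],"rotation":[0,0,0]},
    {"slide":[0,0,0],"rotation":[0,0,0]}
  ]
}}

```text
t: 1.95
position: [0.4828, -0.0469, 0.3514]
tool_rot: [[1.0, 0.008, 0.002], [0.008, -1.0, 0.001], [0.002, -0.001, -1.0]]
ft_force: [-0.3, -0.5, -0.6]
finger_gap: 0.087
```

```bash
python3 - <<'E'
from h import *
s=bot.read_state(); print(s['t'],s['position'],s['tool_rot'].round(4).tolist(),s['joint_velocities'].round(3))
p,d,K,T=snap('wrist','wA'); print(T.round(3).tolist())
E
```

```text
1.95 [ 0.48278862 -0.04689447  0.35143473] [[1.0, 0.008, 0.0019], [0.008, -1.0, 0.0013], [0.0019, -0.0013, -1.0]] [-0.069 -0.004  0.032 -0.049 -0.003 -0.071]
[[0.007, -0.966, -0.26, 0.553], [-1.0, -0.008, -0.0, -0.046], [-0.002, 0.26, -0.966, 0.513], [0.0, 0.0, 0.0, 1.0]]
```

View pics/wA.png

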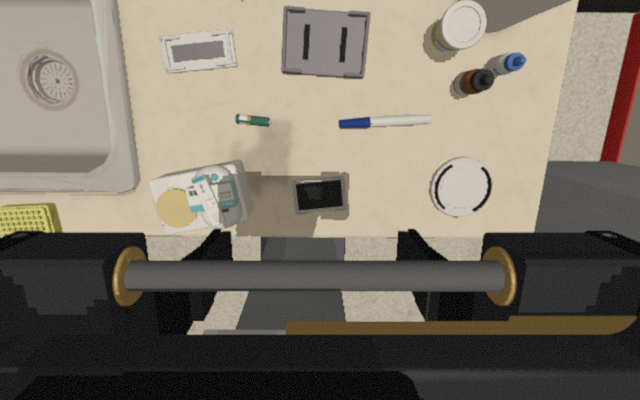

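The wrist view shows every holder and the pile: nest (198,51), cradle (325,42), tray (320,195), stage (461,186), box and pile (200,195). Next I'll measure the holders by height segmentation.

```bash
python3 - <<'E'
from h import *
p,d,K,T=load('wA'); W=cloud(d,K,T)
z=W[...,2]; tab=(d>0)&(abs(z)<0.01)&(W[...,0]>.4)&(W[...,0]<.68)&(abs(W[...,1])<.2)
print('table z med',np.median(z[tab]), z[tab].std())
z0=np.median(z[tab])
m=((z-z0>0.0025)&(z<0.11)&(d>0)).astype(np.uint8); m[228:]=0
m=cv2.morphologyEx(m,cv2.MORPH_OPEN,np.ones((3,3)))
n,l,st,c=cv2.connectedComponentsWithStats(m)
for i in range(1,n):
    if st[i,4]<300: continue
    P=W[l==i]; (cx,cy),(w,h),a=cv2.minAreaRect((P[:,:2]*1000).astype(np.float32))
    print(c[i].round(),st[i,4],'ctr',round(cx,1),round(cy,1),'size',round(w,1),round(h,1),'ang',round(a,2),'zmax',np.percentile(P[:,2],98).round(4),'zmed',np.median(P[:,2]).round(4))
v=cv2.resize(p[0:230,130:510],None,fx=2.1,fy=2.1,interpolation=cv2.INTER_CUBIC); cv2.imwrite('pics/wAz.png',v[:,:,::-1])
v=cv2.resize(p[150:240,140:360],None,fx=3.6,fy=3.6,interpolation=cv2.INTER_CUBIC); cv2.imwrite('pics/wAz2.png',v[:,:,::-1])
E
```

```text
table z med -0.0002778775922747112 0.0029574611857386235
[ 95. 125.] 6305 ctr 559.8 342.2 size 272.3 221.3 ang 0.03 zmax 0.0069 zmed 0.0041
[475.  21.] 3308 ctr 669.3 -249.3 size 61.2 100.4 ang 25.7 zmax 0.1051 zmed 0.0564
[324.  42.] 5660 ctr 643.0 -58.2 size 118.2 86.1 ang 86.92 zmax 0.0179 zmed 0.0076
[198.  50.] 2767 ctr 632.1 121.6 size 50.2 104.7 ang 5.81 zmax 0.0103 zmed 0.0058
[487.  73.] 1525 ctr 600.5 -280.9 size 33.1 73.4 ang 26.15 zmax 0.0762 zmed 0.0471
[251. 119.] 334 ctr 537.2 47.2 size 48.9 14.5 ang 84.19 zmax 0.015 zmed 0.0124
[384. 121.] 928 ctr 536.8 -148.4 size 15.6 135.0 ang 3.64 zmax 0.0164 zmed 0.0136
[460. 186.] 2911 ctr 437.0 -275.7 size 95.4 94.9 ang 8.36 zmax 0.0152 zmed 0.0097
[202. 196.] 5619 ctr 427.0 122.0 size 91.0 129.2 ang 10.95 zmax 0.0978 zmed 0.0584
[319. 188.] 330 ctr 430.8 -55.5 size 57.7 33.8 ang 86.95 zmax 0.0049 zmed 0.0031
[ 29. 216.] 1380 ctr 383.0 408.9 size 42.4 78.8 ang 3.17 zmax 0.0299 zmed 0.0237
```

View pics/wAz.png

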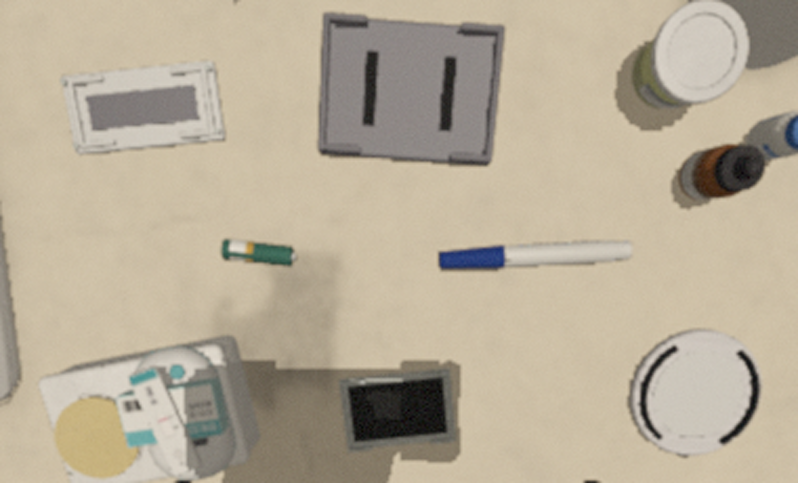

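View pics/wAz2.png

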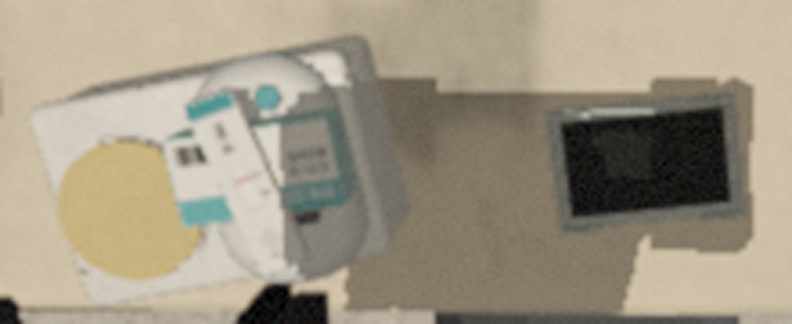

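>>> {"name": "play_rows", "arguments": {
  "rows": [
    {"slide":[-15.5,-24,18.5],"rotation":[0,0,0]},
    {"slide":[-15.5,-24,18.5],"rotation":[0,0,0]},
    {"slide":[-15.5,-24,18.5],"rotation":[0,0,0]},
    {"slide":[-15.5,-24,18.5],"rotation":[0,0,0]},
    {"slide":[-15.5,-24,18.5],"rotation":[0,0,0]},
    {"slide":[-15.5,-24,18.5],"rotation":[0,0,0]},
    {"slide":[-15.5,-24,18.5],"rotation":[0,0,0]},
    {"slide":[0,0,0],"rotation":[0,0,0]},
    {"slide":[0,0,0],"rotation":[0,0,0]}
  ]
}}

```text
t: 2.9
position: [0.3723, 0.1162, 0.2206]
tool_rot: [[1.0, 0.003, -0.001], [0.003, -1.0, -0.001], [-0.001, 0.001, -1.0]]
ft_force: [0.5, -0.6, 0.7]
finger_gap: 0.0872
```

```bash
python3 - <<'E'
from h import *
s=bot.read_state(); print(s['t'],s['position'],s['tool_rot'].round(4).tolist(),s['joint_pos'].round(3))
p,d,K,T=snap('wrist','wB'); print(T.round(3).tolist())
v=cv2.resize(p[0:235,160:480],None,fx=2.5,fy=2.5,interpolation=cv2.INTER_CUBIC); cv2.imwrite('pics/wBz.png',v[:,:,::-1])
# tray and stage from wA
p,d,K,T=load('wA')
g=p.max(2); hsv=cv2.cvtColor(p,cv2.COLOR_RGB2HSV)
for nm,r,zf in(('mat',(270,150,370,225),.003),('lugs',(420,140,500,225),.015)):
    m=np.zeros(g.shape,np.uint8); x0,y0,x1,y1=r; m[y0:y1,x0:x1]=(g[y0:y1,x0:x1]<60)
    n,l,st,c=cv2.connectedComponentsWithStats(m)
    for i in range(1,n):
        if st[i,4]<30: continue
        vu=np.argwhere(l==i)[:,::-1]; P=ray(vu,K,T,zf)[:,:2]*1000
        R=cv2.minAreaRect(P.astype(np.float32)); print(nm,st[i],np.round(R[0],1),np.round(R[1],1),round(R[2],2))
E
```

```text
2.9 [0.37230692 0.11624439 0.22062148] [[1.0, 0.0029, -0.0006], [0.0029, -1.0, -0.0008], [-0.0006, 0.0008, -1.0]] [ 1.000e-01 -3.790e-01  2.093e+00 -1.000e-03  1.428e+00  1.668e+00]
[[0.002, -0.965, -0.262, 0.443], [-1.0, -0.002, -0.001, 0.117], [0.0, 0.262, -0.965, 0.382], [0.0, 0.0, 0.0, 1.0]]
mat [ 296  180   47   30 1147] [420.9 -54.1] [42.7 70.7] 6.56
lugs [435 166  17  42  74] [ 439.1 -242.3] [18.2 65.2] 85.53
lugs [474 168  17  43 104] [ 434.3 -308.8] [18.4 67. ] 86.93
```

View pics/wBz.png

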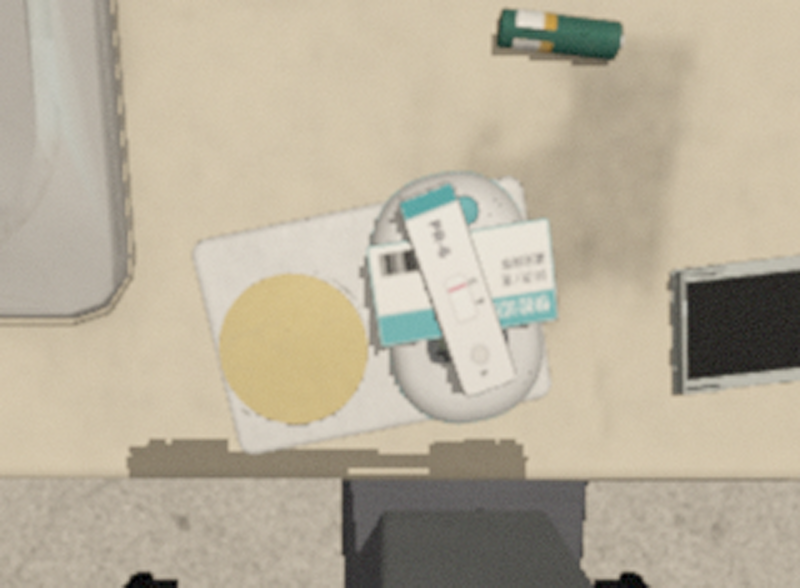

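The wrist view shows the stack clearly. In zoomed pixels: cassette centre (458,290), carton (463,284), reader (462,297), dish (293,349), and the four box corners. Next I'll compute each layer's pose from depth layers and from the corner rays.

```bash
python3 - <<'E'
from h import *
p,d,K,T=load('wB'); W=cloud(d,K,T); z=W[...,2]*1000
def q(x,y): return W[int(round(y/2.5)),int(round(x/2.5+160))].round(4)
for n,c in dict(cass=(480,340),cass2=(435,240),cartL=(405,290),cartR=(520,250),reader=(520,370),readT=(415,185),dish=(293,349),lid=(230,270),table=(300,120)).items(): print(n,q(*c))
hand=dict(cass=([(401,200),(451,184),(515,378),(467,395)],.099),cart=([(367,249),(548,220),(556,320),(383,346)],.094),box=([(194,243),(522,178),(551,393),(247,453)],.054))
for n,(c,h) in hand.items():
    uv=np.array(c)/2.5+[160,0]; P=ray(uv,K,T,h)[:,:2]*1000
    e1=P[1]-P[0]+P[2]-P[3]; e2=P[3]-P[0]+P[2]-P[1]
    print(n,P.mean(0).round(1),'e1',round(np.linalg.norm(e1)/2,1),round(np.degrees(np.arctan2(e1[1],e1[0])),1),'e2',round(np.linalg.norm(e2)/2,1),round(np.degrees(np.arctan2(e2[1],e2[0])),1))
roi=(W[...,0]>.36)&(W[...,0]<.5)&(W[...,1]>.04)&(W[...,1]<.2)&(d>0)
for n,lo,hi in(('cass',97,105),('cart',90,97),('cart+',90,105),('reader+',66,105),('all',40,105)):
    m=(roi&(z>lo)&(z<hi)).astype(np.uint8); m=cv2.morphologyEx(m,cv2.MORPH_OPEN,np.ones((3,3)))
    P=W[m>0]; R=cv2.minAreaRect((P[:,:2]*1000).astype(np.float32)); print(n,len(P),np.round(R[0],1),np.round(R[1],1),round(R[2],1))
hsv=cv2.cvtColor(p,cv2.COLOR_RGB2HSV); m=(roi&(hsv[...,1]>70)&(hsv[...,0]>15)&(hsv[...,0]<30)&(z>56)).astype(np.uint8)
n,l,st,c=cv2.connectedComponentsWithStats(m); i=1+np.argmax(st[1:,4]); vu=np.argwhere(l==i)[:,::-1]
P=ray(vu,K,T,.065)[:,:2]*1000; print('dish',cv2.minEnclosingCircle(P.astype(np.float32)),P.mean(0))
E
```

```text
cass [0.4201 0.0847 0.0972]
cass2 [0.4526 0.1005 0.0964]
cartL [0.4364 0.1102 0.0931]
cartR [0.4495 0.0718 0.0933]
reader [0.4072 0.0667 0.0733]
readT [0.4721 0.1065 0.0705]
dish [0.4129 0.1528 0.0579]
lid [0.4428 0.1764 0.0541]
table [ 5.047e-01  1.534e-01 -2.000e-04]
cass [435.9  92.2] e1 17.0 -71.6 e2 67.0 -159.7
cart [438.3  90.6] e1 60.3 -81.3 e2 32.6 -171.3
box [424.  119.8] e1 125.2 -78.9 e2 82.5 -168.8
cass 18 [420.9  92.4] [12.2  1.9] 10.8
cart 2134 [434.4  91.5] [67. 55.] 85.8
cart+ 3967 [439.3  91.3] [68.3 62.9] 60.6
reader+ 5867 [432.3  90.1] [89.8 61.9] 8.9
all 12237 [425.8 122.1] [ 92.3 128.9] 11.3
dish ((210.8295440673828, -46.46619415283203), 194.50502014160156) [209.44322474 -58.84612028]
```

>>> {"name": "play_rows", "arguments": {
  "rows": [
    {"slide":[13,5,15],"rotation":[0,0,0]},
    {"slide":[13,5,20],"rotation":[0,0,0]},
    {"slide":[13,5,20],"rotation":[0,0,0]},
    {"slide":[13,5,20],"rotation":[0,0,0]},
    {"slide":[12,4,10],"rotation":[0,0,0]},
    {"slide":[0,0,2],"rotation":[0,0,-6.8]},
    {"slide":[0,0,2],"rotation":[0,0,-6.8]},
    {"slide":[0,0,2],"rotation":[0,0,-6.8]},
    {"slide":[0,0,0],"rotation":[0,0,0]},
    {"slide":[0,0,0],"rotation":[0,0,0]}
  ],
  "hand": 130,
  "grip_force": 8
}}

```text
t: 3.95
position: [0.4376, 0.0921, 0.1306]
tool_rot: [[0.938, 0.347, 0.001], [0.347, -0.938, -0.0], [0.001, 0.001, -1.0]]
ft_force: [0.4, -0.6, -0.4]
finger_gap: 0.0428
```

```bash
cat > st.py <<'E'
from h import *
import sys
def st():
    s=bot.read_state(); R=s['tool_rot']; print('t',round(s['t'],2),'pos',(s['position']*1000).round(1),'yaw',round(np.degrees(np.arctan2(R[1,0],R[0,0])),2),'tilt',R[2,:2].round(4),'F',np.round(s['ft_force'],1),'gap',round(s['finger_gap']*1000,1),'q6',s['joint_pos'][5].round(2)); return s
if __name__=='__main__':
    st()
    for a in sys.argv[1:]:
        cam,fn,x0,y0,x1,y1=a.split(','); p,*_=snap(cam,fn); c=p[int(y0):int(y1),int(x0):int(x1)]; f=min(800/c.shape[1],600/c.shape[0])
        cv2.imwrite('pics/'+fn+'z.png',cv2.resize(c,None,fx=f,fy=f,interpolation=cv2.INTER_CUBIC)[:,:,::-1]); print(fn,'scale',round(f,3))
E
python3 st.py wrist,wC,0,0,640,400 side,sC,250,180,450,330
```

```text
t 3.95 pos [437.6  92.1 130.6] yaw 20.28 tilt [0.0009 0.0006] F [ 0.4 -0.6 -0.4] gap 42.8 q6 1.25
wC scale 1.25
sC scale 4.0
```

View pics/wCz.png

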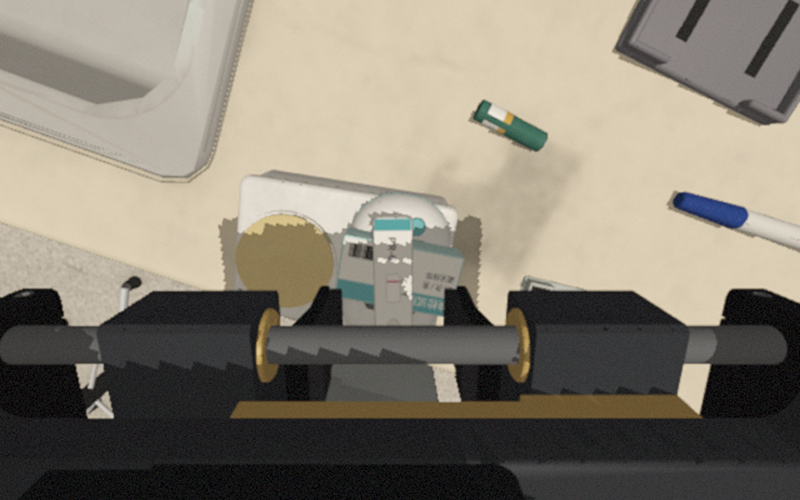

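View pics/sCz.png

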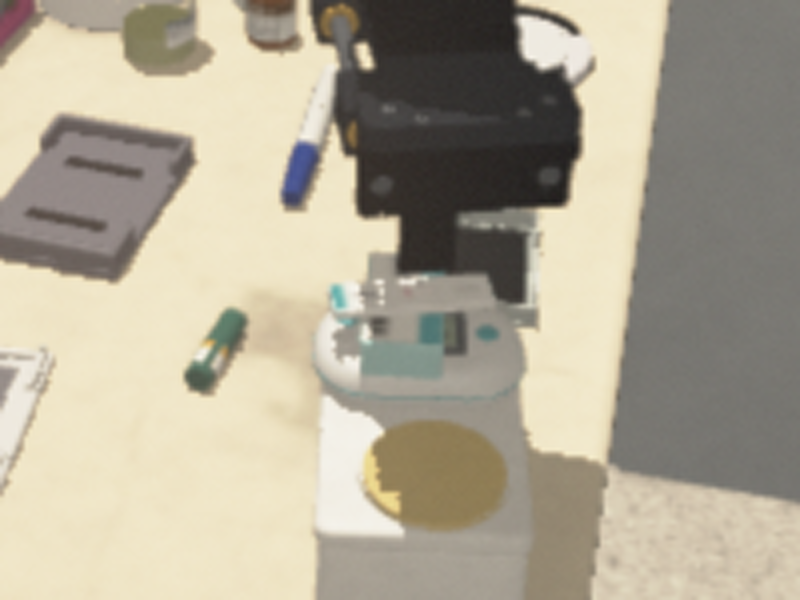

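```bash
python3 - <<'E'
from h import *
p,d,K,T=load('wC')
P=ray([(373/1.25,260/1.25),(412/1.25,260/1.25),(376/1.25,220/1.25),(411/1.25,219/1.25)],K,T,.098)*1000; print(P.round(1))
R=bot.read_state()['tool_rot']; print(((P-[437.6,92.1,130.6])@R).round(1), K[0,2])
E
```

```text
[[444.9 106.1  98. ]
 [451.6  88.1  98. ]
 [464.3 111.4  98. ]
 [470.5  95.9  98. ]]
[[ 11.7 -10.5  32.6]
 [ 11.7   8.6  32.6]
 [ 31.7  -8.8  32.6]
 [ 32.1   7.9  32.6]] 313.98824705755305
```

>>> {"name": "play_rows", "arguments": {
  "rows": [
    {"slide":[-1.5,-0.5,10],"rotation":[0,0,0]},
    {"slide":[0,0,12],"rotation":[0,0,0]},
    {"slide":[0,0,8],"rotation":[0,0,0]},
    {"slide":[0,0,5],"rotation":[0,0,0]},
    {"slide":[0,0,0],"rotation":[0,0,0]},
    {"slide":[0,0,0],"rotation":[0,0,0]}
  ]
}}

```text
t: 4.65
position: [0.4351, 0.0931, 0.0949]
tool_rot: [[0.936, 0.351, -0.0], [0.351, -0.936, 0.0], [-0.0, -0.0, -1.0]]
ft_force: [0.5, -0.1, -0.2]
finger_gap: 0.0426
```

```bash
python3 st.py side,sD,300,180,420,270
```

```text
t 4.65 pos [435.1  93.1  94.9] yaw 20.55 tilt [-0.0003 -0.0001] F [ 0.5 -0.1 -0.2] gap 42.6 q6 1.25
sD scale 6.667
```

View pics/sDz.png

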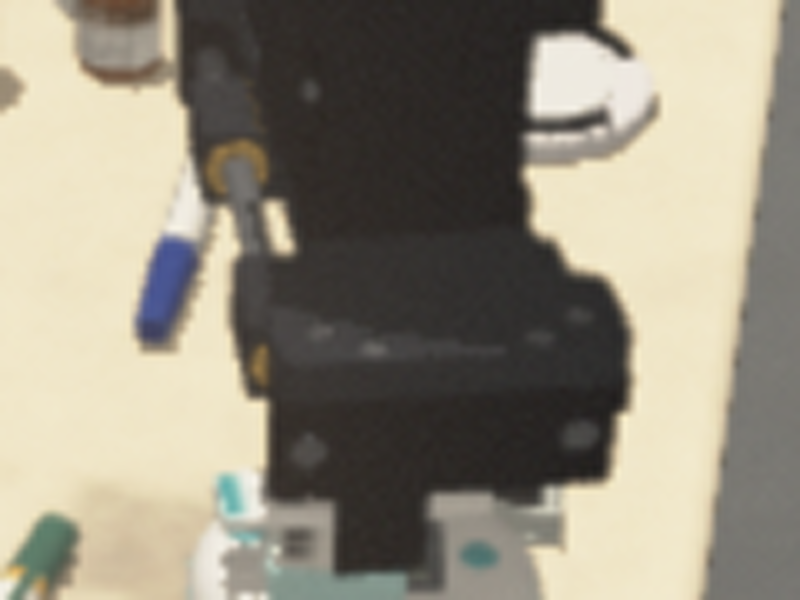

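The tips stand just above the carton on either side of the cassette, with no contact force. I'll close now.

>>> {"name": "play_rows", "arguments": {
  "rows": [
    {"slide":[0,0,0]},
    {"slide":[0,0,0]},
    {"slide":[0,0,0]},
    {"slide":[0,0,0]},
    {"slide":[0,0,0]},
    {"slide":[0,0,-3]},
    {"slide":[0,0,-6]},
    {"slide":[0,0,-12]},
    {"slide":[0,0,-20]},
    {"slide":[0,0,0]}
  ],
  "hand": 255,
  "grip_force": 10
}}

```text
invalid input
```

```bash
python3 st.py side,sE,280,170,420,275 wrist,wE,130,0,500,270
```

```text
t 4.7 pos [435.3  93.1  95.2] yaw 20.55 tilt [0.0002 0.    ] F [-0.   0.1  0.3] gap 42.8 q6 1.25
sE scale 5.714
wE scale 2.162
```

View pics/sEz.png

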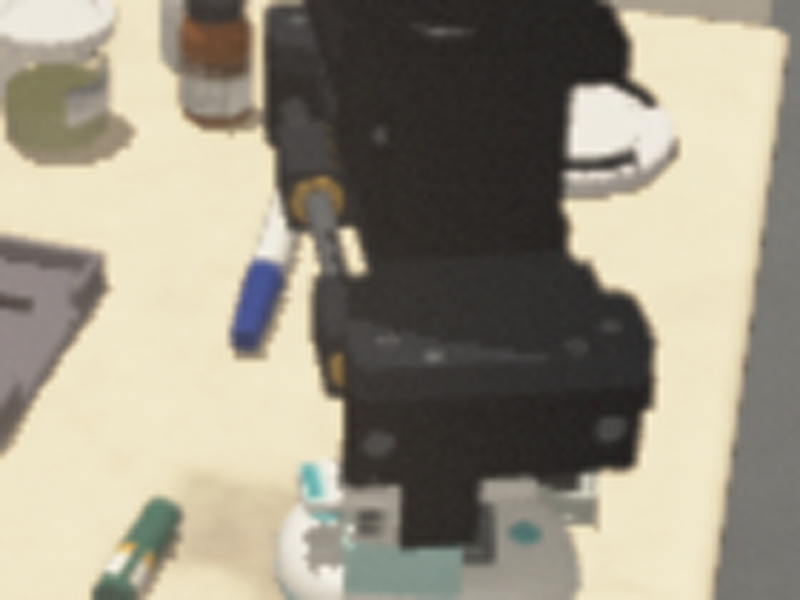

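View pics/wEz.png

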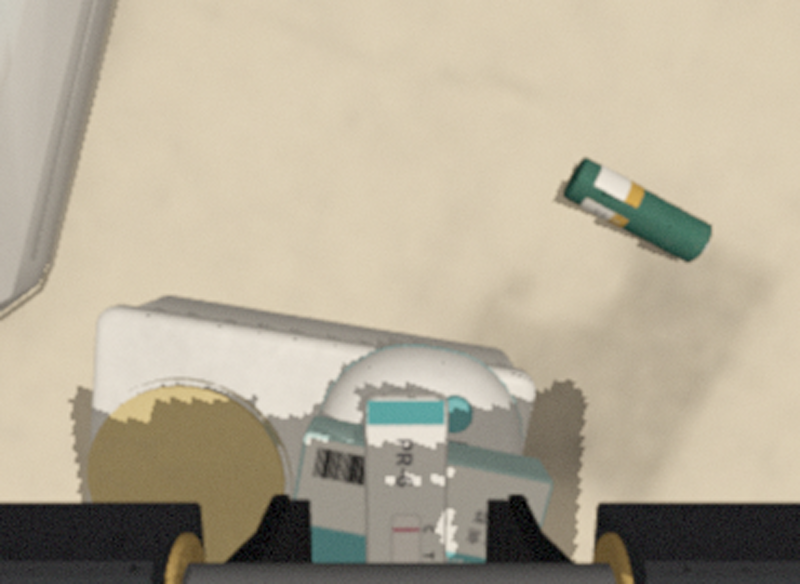

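The call was refused because "rotation" was missing, so nothing moved. The views still show the cassette between the open fingers. I'll repeat with full rows.

>>> {"name": "play_rows", "arguments": {
  "rows": [
    {"slide":[0,0,0],"rotation":[0,0,0]},
    {"slide":[0,0,0],"rotation":[0,0,0]},
    {"slide":[0,0,0],"rotation":[0,0,0]},
    {"slide":[0,0,0],"rotation":[0,0,0]},
    {"slide":[0,0,0],"rotation":[0,0,0]},
    {"slide":[0,0,-3],"rotation":[0,0,0]},
    {"slide":[0,0,-6],"rotation":[0,0,0]},
    {"slide":[0,0,-12],"rotation":[0,0,0]},
    {"slide":[0,0,-20],"rotation":[0,0,0]},
    {"slide":[0,0,0],"rotation":[0,0,0]}
  ],
  "hand": 255,
  "grip_force": 10
}}

```text
t: 5.8
position: [0.4376, 0.0932, 0.1396]
tool_rot: [[0.936, 0.351, 0.006], [0.351, -0.936, 0.0], [0.006, 0.002, -1.0]]
ft_force: [-0.0, 0.1, 0.3]
finger_gap: 0.0184
```

```bash
python3 st.py wrist,wF,130,0,500,270
```

```text
t 5.8 pos [437.6  93.2 139.6] yaw 20.55 tilt [0.0059 0.002 ] F [-0.   0.1  0.3] gap 18.4 q6 1.25
wF scale 2.162
```

View pics/wFz.png

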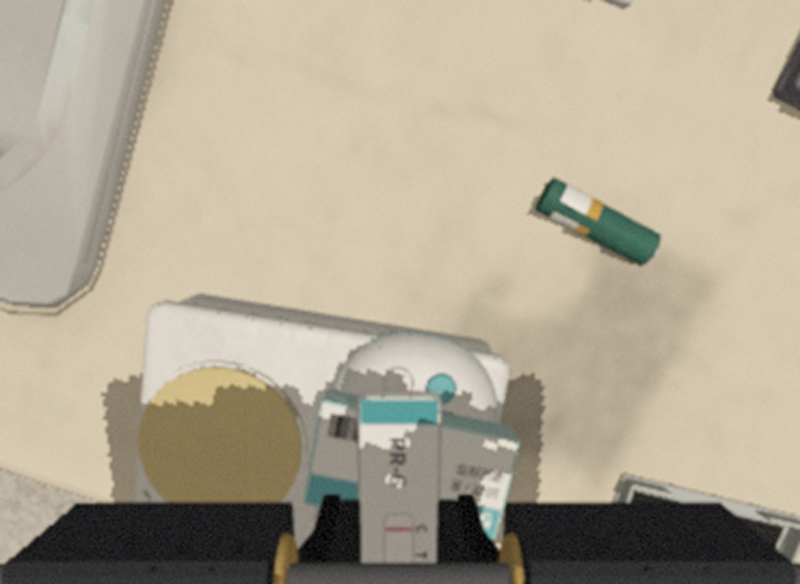

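```bash
cat > plan.py <<'E'
from h import *
import sys
# world displacement -> tool slide at current orientation(yaw override)
def slide(dw,yaw):
    c,s=np.cos(np.radians(yaw)),np.sin(np.radians(yaw)); R=np.array([[c,s,0],[s,-c,0],[0,0,-1]]); return (R.T@np.array(dw)).round(1)
E
python3 - <<'E'
from plan import *
p,d,K,T=load('wF')
s=bot.read_state(); pos=s['position']; R=s['tool_rot']
for x in(360,400,440):
    P=ray([(x/2.162+130,397/2.162)],K,T,pos[2]+.0035); print(((P-pos)*1000@R).round(1))
print(slide([632-437.6,121.6-93.2,0],20.55))
E
```

```text
[[35.5 -9.3 -3.4]]
[[35.5 -0.2 -3.4]]
[[35.5  9.  -3.3]]
[192.   41.6   0. ]
```

>>> {"name": "play_rows", "arguments": {
  "rows": [
    {"slide":[12,2.6,0],"rotation":[0,0,0]},
    {"slide":[26,5.6,0],"rotation":[0,0,0]},
    {"slide":[30,6.5,0],"rotation":[0,0,0]},
    {"slide":[32,7,0],"rotation":[0,0,0]},
    {"slide":[32,7,0],"rotation":[0,0,0]},
    {"slide":[30,6.5,0],"rotation":[0,0,0]},
    {"slide":[20,4.3,0],"rotation":[0,0,0]},
    {"slide":[10,2.1,0],"rotation":[0,0,0]},
    {"slide":[0,0,7],"rotation":[0,0,-7.53]},
    {"slide":[0,0,7],"rotation":[0,0,-7.53]},
    {"slide":[0,0,7],"rotation":[0,0,-7.53]},
    {"slide":[0,0,7],"rotation":[0,0,-7.53]},
    {"slide":[0,0,7],"rotation":[0,0,-7.53]},
    {"slide":[0,0,7],"rotation":[0,0,-7.53]},
    {"slide":[0,0,7],"rotation":[0,0,-7.53]},
    {"slide":[0,0,7],"rotation":[0,0,-7.53]},
    {"slide":[0,0,7],"rotation":[0,0,-7.53]},
    {"slide":[0,0,0],"rotation":[0,0,-7.53]},
    {"slide":[0,0,0],"rotation":[0,0,0]},
    {"slide":[0,0,0],"rotation":[0,0,0]}
  ]
}}

```text
t: 7.85
position: [0.629, 0.1215, 0.0728]
tool_rot: [[-0.098, 0.995, -0.001], [0.995, 0.098, -0.0], [-0.0, -0.001, -1.0]]
ft_force: [0.1, -0.1, -0.9]
finger_gap: 0.0184
```

```bash
python3 st.py wrist,wG,130,0,500,270 scene,cG,180,180,320,285
```

```text
t 7.85 pos [629.  121.5  72.8] yaw 95.65 tilt [-0.     -0.0005] F [ 0.1 -0.1 -0.9] gap 18.4 q6 -0.03
wG scale 2.162
cG scale 5.714
```

View pics/wGz.png

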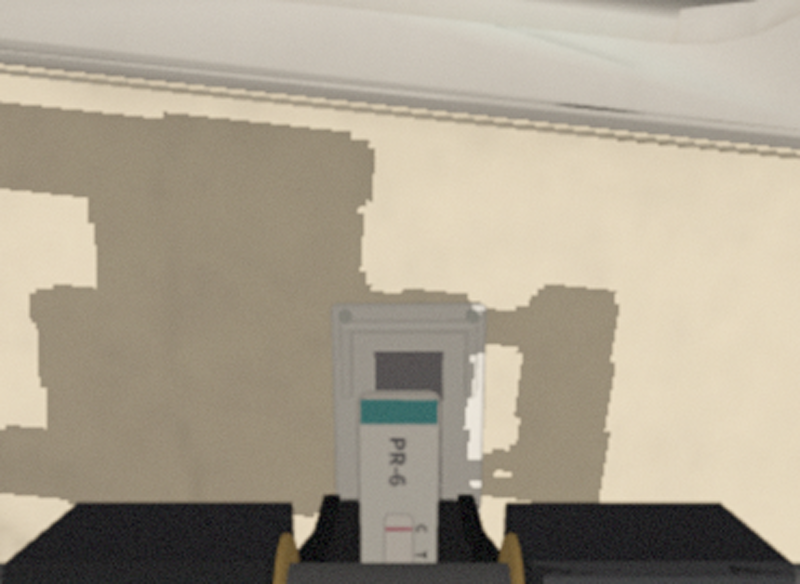

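View pics/cGz.png

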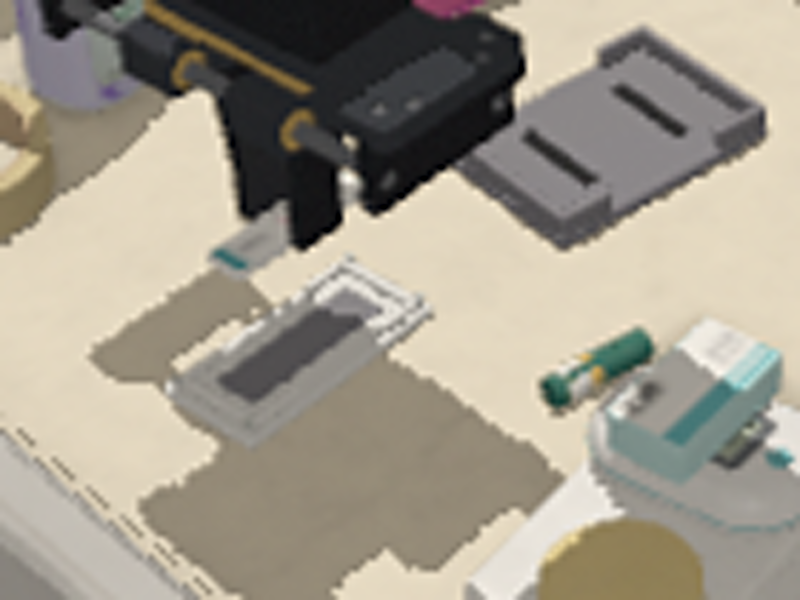

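```bash
python3 - <<'E'
from h import *
p,d,K,T=load('wG')
s=bot.read_state(); pos=s['position']; R=s['tool_rot']
for uv,z in(((332,304),.01),((485,304),.01),((333,480),.01),((482,480),.01),((375,352),.006),((442,352),.006),((360,395),pos[2]+.0035),((439,395),pos[2]+.0035)):
    P=ray([(uv[0]/2.162+130,uv[1]/2.162)],K,T,z); print(uv,(P*1000).round(1),((P-pos)*1000@R).round(1))
E
```

```text
(332, 304) [[602.8 170.3  10. ]] [[ 51.2 -21.7  63.2]]
(485, 304) [[650.1 175.   10. ]] [[51.2 25.9 63.2]]
(333, 480) [[607.4 112.7  10. ]] [[ -6.6 -22.8  63.2]]
(482, 480) [[656.6 117.6  10. ]] [[-6.6 26.6 63.2]]
(375, 352) [[617.4 156.    6. ]] [[35.5 -8.6 67.2]]
(442, 352) [[638.8 158.1   6. ]] [[35.5 13.  67.2]]
(360, 395) [[616.1 157.4  76.7]] [[37.  -9.7 -3.5]]
(439, 395) [[633.9 159.1  76.7]] [[37.   8.1 -3.5]]
```

>>> {"name": "play_rows", "arguments": {
  "rows": [
    {"slide":[-1.5,2.3,10],"rotation":[0,0,-0.2]},
    {"slide":[0,0,15],"rotation":[0,0,0]},
    {"slide":[0,0,15],"rotation":[0,0,0]},
    {"slide":[0,0,11],"rotation":[0,0,0]},
    {"slide":[0,0,7],"rotation":[0,0,0]},
    {"slide":[0,0,3.5],"rotation":[0,0,0]},
    {"slide":[0,0,1.5],"rotation":[0,0,0]},
    {"slide":[0,0,0.5],"rotation":[0,0,0]},
    {"slide":[0,0,0],"rotation":[0,0,0]},
    {"slide":[0,0,0],"rotation":[0,0,0]}
  ]
}}

```text
t: 8.95
position: [0.6324, 0.1203, 0.0102]
tool_rot: [[-0.105, 0.994, 0.001], [0.994, 0.105, 0.0], [-0.0, 0.001, -1.0]]
ft_force: [-0.5, -0.1, -0.8]
finger_gap: 0.0184
```

```bash
python3 st.py side,sH,200,220,320,310
```

```text
t 8.95 pos [632.4 120.3  10.2] yaw 96.04 tilt [-0.      0.0011] F [-0.5 -0.1 -0.8] gap 18.4 q6 -0.04
sH scale 6.667
```

View pics/sHz.png

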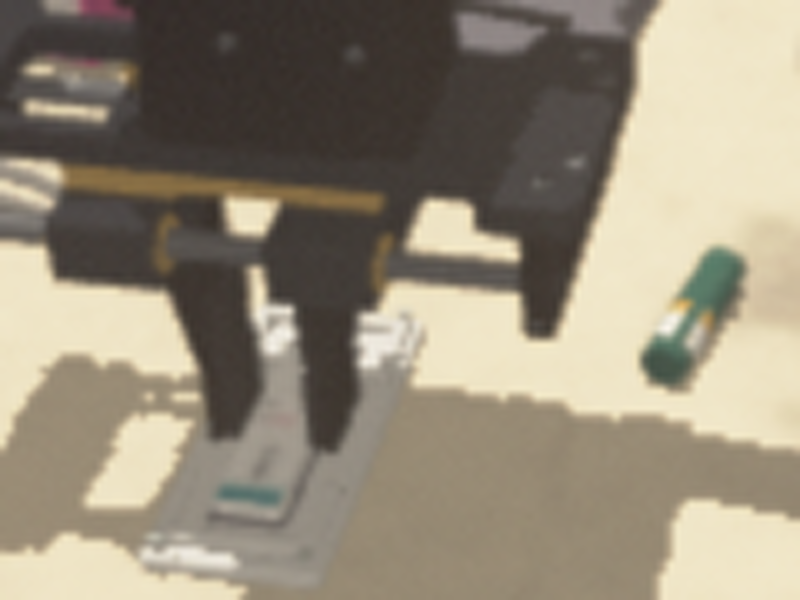

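>>> {"name": "play_rows", "arguments": {
  "rows": [
    {"slide":[0,0,1.2],"rotation":[0,0,0]},
    {"slide":[0,0,0.8],"rotation":[0,0,0]},
    {"slide":[0,0,0],"rotation":[0,0,0]}
  ]
}}

```text
t: 9.3
position: [0.6323, 0.1203, 0.0084]
tool_rot: [[-0.105, 0.994, 0.001], [0.994, 0.105, 0.0], [-0.0, 0.001, -1.0]]
ft_force: [-1.8, -0.7, 5.0]
finger_gap: 0.0184
```

>>> {"name": "play_rows", "arguments": {
  "rows": [
    {"slide":[0,0,0],"rotation":[0,0,0]},
    {"slide":[0,0,0],"rotation":[0,0,0]},
    {"slide":[0,0,0],"rotation":[0,0,0]},
    {"slide":[0,0,-2],"rotation":[0,0,0]},
    {"slide":[0,0,-8],"rotation":[0,0,0]},
    {"slide":[0,0,-20],"rotation":[0,0,0]},
    {"slide":[0,0,-30],"rotation":[0,0,0]},
    {"slide":[0,0,-30],"rotation":[0,0,0]},
    {"slide":[0,0,0],"rotation":[0,0,0]}
  ],
  "hand": 160
}}

```text
t: 10.2
position: [0.6359, 0.1206, 0.104]
tool_rot: [[-0.105, 0.994, 0.01], [0.994, 0.105, 0.001], [-0.0, 0.01, -1.0]]
ft_force: [0.5, -0.3, 1.4]
finger_gap: 0.0331
```

```bash
python3 st.py side,sI,200,220,320,310 scene,cI,180,180,320,285
```

```text
t 10.2 pos [635.9 120.6 104. ] yaw 96.05 tilt [-0.0003  0.0099] F [ 0.5 -0.3  1.4] gap 33.1 q6 -0.04
sI scale 6.667
cI scale 5.714
```

View pics/sIz.png

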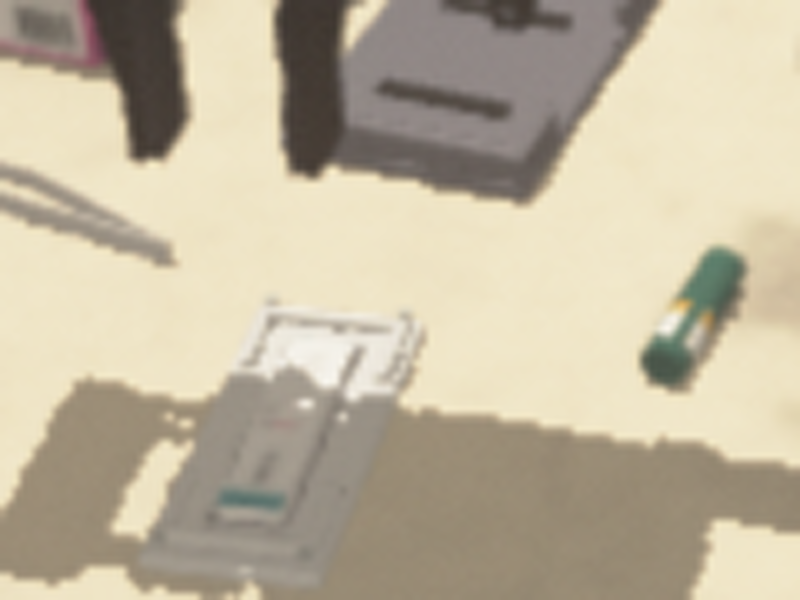

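View pics/cIz.png

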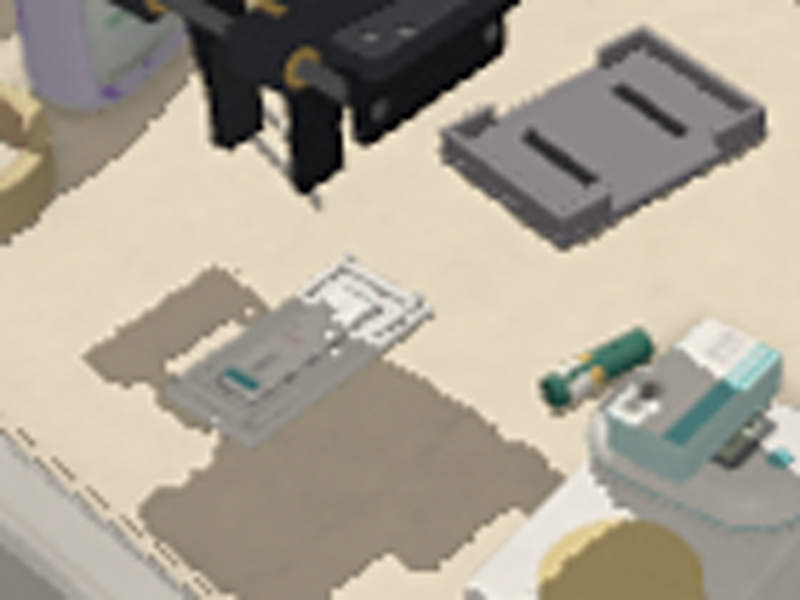

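>>> {"name": "play_rows", "arguments": {
  "rows": [
    {"slide":[0,-6,-15],"rotation":[0,0,0]},
    {"slide":[-4,-16,-15],"rotation":[0,0,0]},
    {"slide":[-8,-26,-15],"rotation":[0,0,0]},
    {"slide":[-10,-30,-15],"rotation":[0,0,0]},
    {"slide":[-12,-32,-10],"rotation":[0,0,0]},
    {"slide":[-12,-32,-10],"rotation":[0,0,0]},
    {"slide":[-12,-28,-6],"rotation":[0,0,0]},
    {"slide":[-8,-18,0],"rotation":[0,0,0]},
    {"slide":[0,-6,0],"rotation":[0,0,0]},
    {"slide":[0,0,0],"rotation":[0,0,0]},
    {"slide":[0,0,0],"rotation":[0,0,0]}
  ],
  "hand": 80
}}

```text
t: 11.4
position: [0.4463, 0.0345, 0.1835]
tool_rot: [[-0.105, 0.994, 0.0], [0.994, 0.105, 0.0], [0.0, 0.0, -1.0]]
ft_force: [0.1, 0.0, 0.4]
finger_gap: 0.0598
```

```bash
python3 st.py wrist,wJ,130,0,500,270
```

```text
t 11.4 pos [446.3  34.5 183.5] yaw 96.05 tilt [0.0002 0.0001] F [0.1 0.  0.4] gap 59.8 q6 -0.21
wJ scale 2.162
```

View pics/wJz.png

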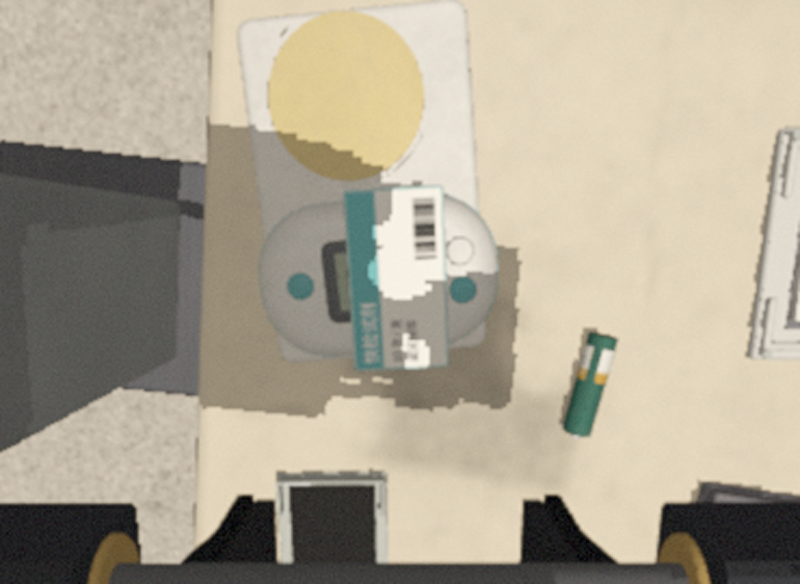

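The carton is still on the reader at zoom pixels (398,279). The dish is at (346,96) and the reader outline spans 259–498. I'll measure all of them now.

```bash
python3 - <<'E'
from h import *
p,d,K,T=load('wJ'); sc=2.162
s=bot.read_state(); pos=s['position']; R=s['tool_rot']
f=lambda c,z: ray(np.array(c)/sc+[130,0],K,T,z)[:,:2]*1000
P=f([(345,192),(443,187),(448,366),(358,369)],.093)
e1=P[1]-P[0]+P[2]-P[3]; e2=P[0]-P[3]+P[1]-P[2]
ang=lambda e:round(np.degrees(np.arctan2(e[1],e[0])),1)
print('carton',P.mean(0),np.linalg.norm(e1)/2,ang(e1),np.linalg.norm(e2)/2,ang(e2))
D=f([(346,12),(346,181),(268,96),(425,96)],.064); print('dish',D,D.mean(0))
hsv=cv2.cvtColor(p,cv2.COLOR_RGB2HSV); W=cloud(d,K,T)
m=((hsv[...,1]>70)&(hsv[...,0]>15)&(hsv[...,0]<30)&(W[...,2]>.05)).astype(np.uint8)
n,l,st,c=cv2.connectedComponentsWithStats(m); 
for i in np.argsort(-st[1:,4])[:2]+1:
    vu=np.argwhere(l==i)[:,::-1]; Q=ray(vu,K,T,.06)[:,:2]*1000; print('dishmask',st[i],cv2.minEnclosingCircle(Q.astype(np.float32)),np.median(W[l==i][:,2]))
Rd=f([(259,272),(498,268)],.064); print('reader ends',Rd,Rd.mean(0),ang(Rd[1]-Rd[0]))
roi=(W[...,0]>.36)&(W[...,0]<.5)&(W[...,1]>.03)&(W[...,1]<.2)&(d>0)
for nm,lo,hi in(('carton',.088,.11),('reader',.064,.11),('box',.045,.11)):
    m=(roi&(W[...,2]>lo)&(W[...,2]<hi)).astype(np.uint8); m=cv2.morphologyEx(m,cv2.MORPH_OPEN,np.ones((3,3)))
    Q=W[m>0]; r=cv2.minAreaRect((Q[:,:2]*1000).astype(np.float32)); print(nm,np.round(r[0],1),np.round(r[1],1),round(r[2],1), np.median(Q[:,2]))
E
```

```text
carton [439.75297298  90.56269896] 32.52732338295643 8.4 60.49996571961429 99.0
dish [[411.74325482 179.43308811]
 [416.60042424 123.24278888]
 [386.00063891 149.33957241]
 [442.53422919 155.29635907]] [414.21963679 151.82795212]
dishmask [ 222  315  379   21 5854] ((557.381103515625, -100.53414154052734), 189.658447265625) 0.281029232596412
dishmask [ 254    6   72   77 4339] ((413.3461608886719, 152.37408447265625), 28.408470153808594) 0.05757364097030193
reader ends [[386.16669798  86.67588392]
 [477.40036889  97.81008053]] [431.78353343  92.24298223] 7.0
carton [438.5  91. ] [34.1 62.1] 9.0 0.09236877834796353
reader [431.4  89.9] [90.7 62.1] 9.1 0.09081559893703084
box [424.9 121.9] [ 92.5 128.9] 11.2 0.058188789231514326
```

>>> {"name": "play_rows", "arguments": {
  "rows": [
    {"slide":[8,0,8],"rotation":[0,0,0]},
    {"slide":[16,-0.3,18],"rotation":[0,0,0]},
    {"slide":[18,-0.4,20],"rotation":[0,0,0]},
    {"slide":[11,-0.3,14],"rotation":[0,0,0]},
    {"slide":[3.7,0,8],"rotation":[0,0,-2.95]},
    {"slide":[0,0,12],"rotation":[0,0,0]},
    {"slide":[0,0,12],"rotation":[0,0,0]},
    {"slide":[0,0,8],"rotation":[0,0,0]},
    {"slide":[0,0,2],"rotation":[0,0,0]},
    {"slide":[0,0,0],"rotation":[0,0,0]},
    {"slide":[0,0,0],"rotation":[0,0,0]}
  ]
}}

```text
t: 12.55
position: [0.4395, 0.0903, 0.082]
tool_rot: [[-0.156, 0.988, 0.001], [0.988, 0.156, 0.0], [-0.0, 0.001, -1.0]]
ft_force: [-0.3, 0.1, 0.3]
finger_gap: 0.0597
```

```bash
python3 st.py scene,cK,240,200,360,290
```

```text
t 12.55 pos [439.5  90.3  82. ] yaw 98.96 tilt [-0.0001  0.0008] F [-0.3  0.1  0.3] gap 59.7 q6 -0.13
cK scale 6.667
```

View pics/cKz.png

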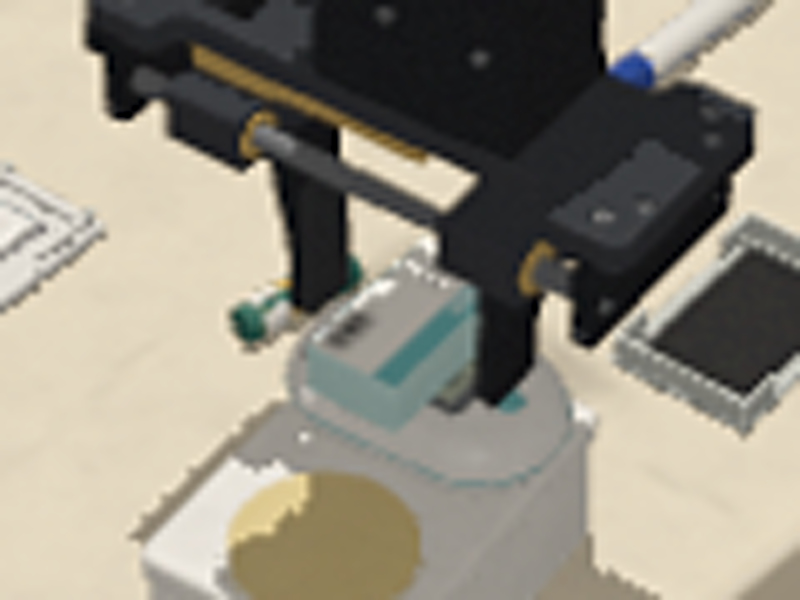

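>>> {"name": "play_rows", "arguments": {
  "rows": [
    {"slide":[0,0,2],"rotation":[0,0,0]},
    {"slide":[0,0,0],"rotation":[0,0,0]},
    {"slide":[0,0,0],"rotation":[0,0,0]},
    {"slide":[0,0,0],"rotation":[0,0,0]},
    {"slide":[0,0,0],"rotation":[0,0,0]},
    {"slide":[0,0,-3],"rotation":[0,0,0]},
    {"slide":[0,0,-8],"rotation":[0,0,0]},
    {"slide":[0,0,-15],"rotation":[0,0,0]},
    {"slide":[0,0,-18],"rotation":[0,0,0]},
    {"slide":[0,0,-10],"rotation":[0,0,0]},
    {"slide":[0,0,0],"rotation":[0,0,0]}
  ],
  "hand": 255,
  "grip_force": 12
}}

```text
t: 13.7
position: [0.4405, 0.0905, 0.1356]
tool_rot: [[-0.156, 0.988, 0.004], [0.988, 0.156, 0.0], [-0.0, 0.004, -1.0]]
ft_force: [-0.6, -0.2, -0.3]
finger_gap: 0.0339
```

```bash
python3 st.py wrist,wL,130,0,500,270; python3 - <<'E'
from plan import *
s=bot.read_state(); p=s['position']*1000; print(slide([421.5-p[0],-54.5-p[1],0],98.96))
E
```

```text
t 13.7 pos [440.5  90.5 135.6] yaw 99.0 tilt [-0.0005  0.0039] F [-0.6 -0.2 -0.3] gap 33.9 q6 -0.13
wL scale 2.162
[-140.4  -40.5    0. ]
```

View pics/wLz.png

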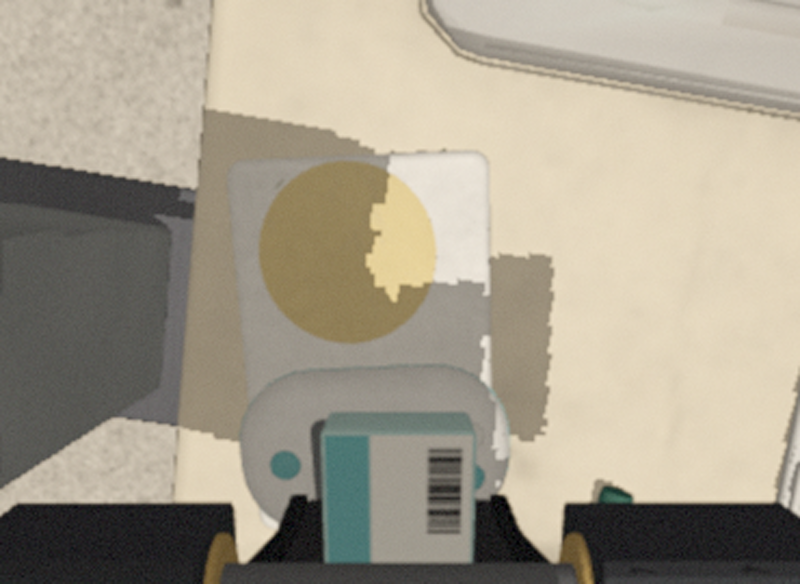

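```bash
python3 - <<'E'
from h import *
sc=2.162
p,d,K,T=load('wJ')
f=lambda c,z: ray(np.array(c)/sc+[130,0],K,T,z)[:,:2]*1000
P=f([(277,473),(386,472)],.013);print('tray far end',P,P.mean(0), np.degrees(np.arctan2(*(P[1]-P[0])[::-1])))
P=f([(292,488),(376,487),(290,560),(378,560)],.003);print('mat',P)
p,d,K,T=load('wL'); s=bot.read_state(); pos=s['position']; R=s['tool_rot']
for c,z in(((323,433),pos[2]+.013),((474,432),pos[2]+.013)):
    Q=ray(np.array([c])/sc+[130,0],K,T,z); print('carton',((Q-pos)@R*1000).round(1))
# wA tray outer corners hand, zoom 3.6, offset 140,150
p,d,K,T=load('wA')
c=np.array([(548,112),(732,95),(748,212),(568,232)])/3.6+[140,150]
P=ray(c,K,T,.013)[:,:2]*1000; print(P.round(1),P.mean(0)); e=P[1]-P[0]+P[2]-P[3]; print(np.linalg.norm(e)/2,np.degrees(np.arctan2(e[1],e[0]))+180)
E
```

```text
tray far end [[390.79640167 -12.10103362]
 [443.81067653  -5.98363187]] [417.3035391   -9.04233275] 6.582339325130543
mat [[397.43309075 -22.85900265]
 [439.75025699 -17.84908527]
 [399.04601099 -62.70916354]
 [444.6997184  -57.88443891]]
carton [[ 30.3 -16.2 -13. ]]
carton [[ 30.4  16.6 -13. ]]
[[445.1 -12.2]
 [453.1 -91. ]
 [400.9 -99.6]
 [391.1 -20.5]] [422.55564762 -55.84436595]
79.41095858326254 96.46630323975315
```

>>> {"name": "play_rows", "arguments": {
  "rows": [
    {"slide":[-8,-2,-4],"rotation":[0,0,0]},
    {"slide":[-20,-6,0],"rotation":[0,0,0]},
    {"slide":[-28,-8,0],"rotation":[0,0,0]},
    {"slide":[-30,-9,0],"rotation":[0,0,0]},
    {"slide":[-28,-8,0],"rotation":[0,0,0]},
    {"slide":[-18,-5,10],"rotation":[0,0,0]},
    {"slide":[-8,-2,18],"rotation":[0,0,2.5]},
    {"slide":[0,0,20],"rotation":[0,0,0]},
    {"slide":[0,0,10],"rotation":[0,0,0]},
    {"slide":[0,0,0],"rotation":[0,0,0]},
    {"slide":[0,0,0],"rotation":[0,0,0]}
  ]
}}

```text
t: 14.85
position: [0.4213, -0.054, 0.0796]
tool_rot: [[-0.114, 0.994, -0.001], [0.994, 0.114, 0.0], [0.0, -0.001, -1.0]]
ft_force: [-0.2, -0.1, 1.0]
finger_gap: 0.0342
```

```bash
python3 st.py wrist,wM,130,0,500,270
```

```text
t 14.85 pos [421.3 -54.   79.6] yaw 96.52 tilt [ 0.0002 -0.0005] F [-0.2 -0.1  1. ] gap 34.2 q6 -0.43
wM scale 2.162
```

View pics/wMz.png

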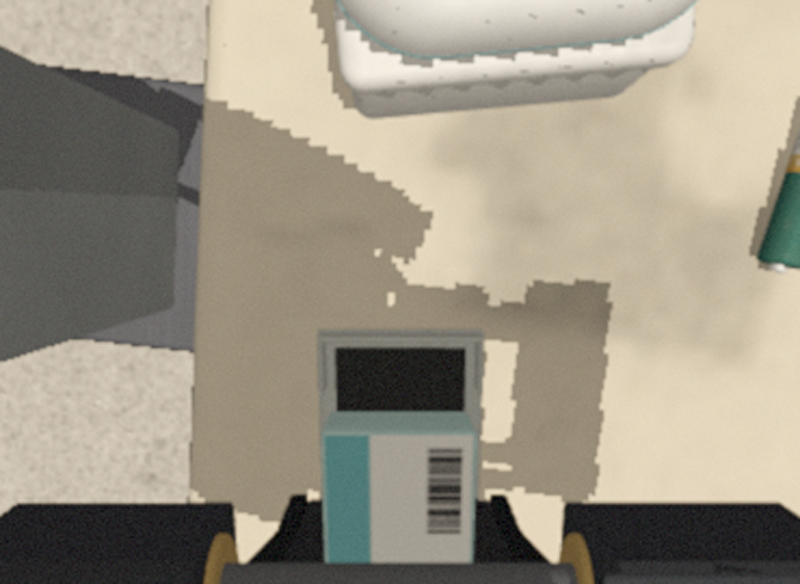

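```bash
python3 - <<'E'
from h import *
p,d,K,T=load('wM'); s=bot.read_state(); pos=s['position']; R=s['tool_rot']
for c,z in(((318,332),.013),((484,332),.013),((336,348),.003),((464,348),.003),((336,405),.003),((464,405),.003),((323,433),pos[2]+.013),((475,433),pos[2]+.013)):
    Q=ray(np.array([c])/2.162+[130,0],K,T,z); print(c,((Q-pos)@R*1000).round(1))
E
```

```text
(318, 332) [[ 42.2 -26.9  67.1]]
(484, 332) [[42.1 26.1 67.2]]
(336, 348) [[ 35.5 -22.2  77.1]]
(464, 348) [[35.5 20.7 77.2]]
(336, 405) [[ 15.9 -22.6  77.2]]
(464, 405) [[15.9 21.2 77.2]]
(323, 433) [[ 30.9 -17.4 -13. ]]
(475, 433) [[ 30.9  15.3 -13. ]]
```

>>> {"name": "play_rows", "arguments": {
  "rows": [
    {"slide":[0,0.3,10],"rotation":[0,0,0]},
    {"slide":[0,0,16],"rotation":[0,0,0]},
    {"slide":[0,0,18],"rotation":[0,0,0]},
    {"slide":[0,0,14],"rotation":[0,0,0]},
    {"slide":[0,0,7],"rotation":[0,0,0]},
    {"slide":[0,0,3],"rotation":[0,0,0]},
    {"slide":[0,0,1.5],"rotation":[0,0,0]},
    {"slide":[0,0,0.5],"rotation":[0,0,0]},
    {"slide":[0,0,0],"rotation":[0,0,0]}
  ]
}}

```text
t: 15.8
position: [0.4222, -0.0542, 0.0101]
tool_rot: [[-0.113, 0.994, 0.001], [0.994, 0.113, -0.0], [-0.0, 0.001, -1.0]]
ft_force: [0.0, -0.2, 0.1]
finger_gap: 0.0336
```

>>> {"name": "play_rows", "arguments": {
  "rows": [
    {"slide":[0,0,1],"rotation":[0,0,0]},
    {"slide":[0,0,0.8],"rotation":[0,0,0]},
    {"slide":[0,0,0],"rotation":[0,0,0]}
  ]
}}

```text
t: 16.1
position: [0.422, -0.0541, 0.008]
tool_rot: [[-0.113, 0.994, 0.001], [0.994, 0.113, -0.0], [-0.0, 0.001, -1.0]]
ft_force: [0.2, 0.2, 0.5]
finger_gap: 0.0338
```

>>> {"name": "play_rows", "arguments": {
  "rows": [
    {"slide":[0,0,0.7],"rotation":[0,0,0]},
    {"slide":[0,0,0],"rotation":[0,0,0]}
  ]
}}

```text
t: 16.3
position: [0.422, -0.0542, 0.0079]
tool_rot: [[-0.113, 0.994, 0.0], [0.994, 0.113, -0.0], [-0.0, 0.0, -1.0]]
ft_force: [-3.6, -0.1, 10.7]
finger_gap: 0.0342
```

>>> {"name": "play_rows", "arguments": {
  "rows": [
    {"slide":[0,0,0],"rotation":[0,0,0]},
    {"slide":[0,0,0],"rotation":[0,0,0]},
    {"slide":[0,0,0],"rotation":[0,0,0]},
    {"slide":[0,0,-3],"rotation":[0,0,0]},
    {"slide":[0,0,-12],"rotation":[0,0,0]},
    {"slide":[0,0,-25],"rotation":[0,0,0]},
    {"slide":[0,0,-35],"rotation":[0,0,0]},
    {"slide":[0,0,-40],"rotation":[0,0,0]},
    {"slide":[0,0,-40],"rotation":[0,0,0]},
    {"slide":[0,0,-30],"rotation":[0,0,0]},
    {"slide":[0,0,-10],"rotation":[0,0,0]},
    {"slide":[0,0,0],"rotation":[0,0,0]}
  ],
  "hand": 110
}}

```text
t: 17.5
position: [0.4228, -0.0544, 0.2041]
tool_rot: [[-0.113, 0.994, 0.004], [0.994, 0.113, -0.001], [-0.002, 0.004, -1.0]]
ft_force: [0.5, -0.0, 0.0]
finger_gap: 0.0497
```

```bash
python3 st.py wrist,wN,130,0,500,270 side,sN,280,200,420,305
```

```text
t 17.5 pos [422.8 -54.4 204.1] yaw 96.5 tilt [-0.0017  0.0038] F [ 0.5 -0.   0. ] gap 49.7 q6 -0.43
wN scale 2.162
sN scale 5.714
```

View pics/wNz.png

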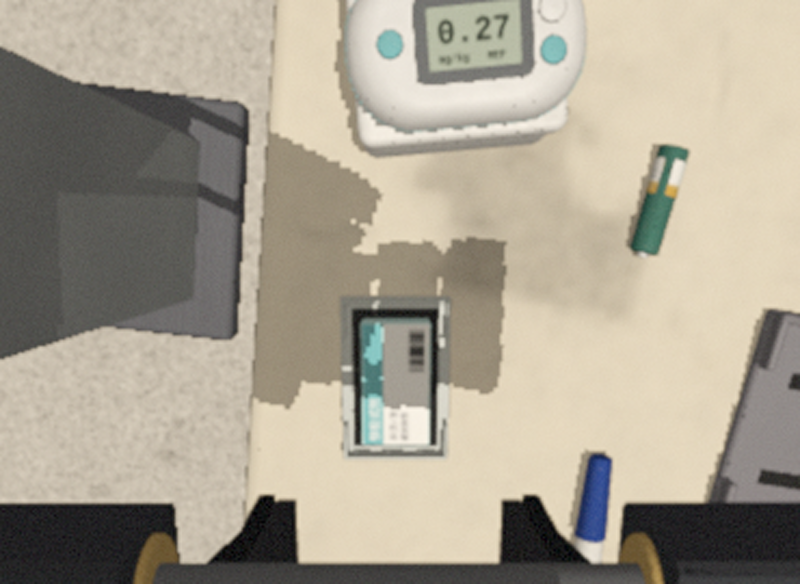

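View pics/sNz.png

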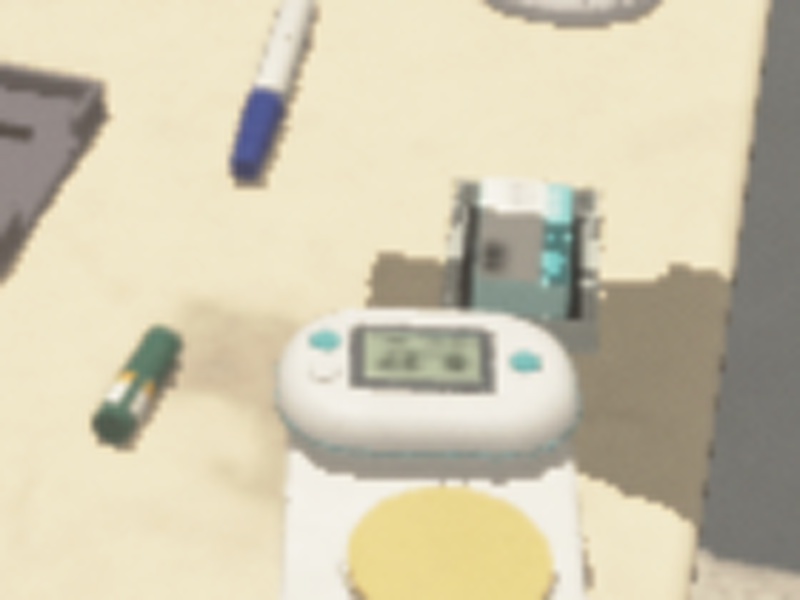

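>>> {"name": "play_rows", "arguments": {
  "rows": [
    {"slide":[10,1,0],"rotation":[0,0,0]},
    {"slide":[22,1.5,0],"rotation":[0,0,0]},
    {"slide":[30,2,0],"rotation":[0,0,0]},
    {"slide":[34,2.5,0],"rotation":[0,0,0]},
    {"slide":[34,2.5,5],"rotation":[0,0,0]},
    {"slide":[34,2,15],"rotation":[0,0,0]},
    {"slide":[26,1.6,20],"rotation":[0,0,0]},
    {"slide":[12,1,20],"rotation":[0,0,0]},
    {"slide":[4.3,0,15],"rotation":[0,0,-4.7]},
    {"slide":[0,0,10],"rotation":[0,0,0]},
    {"slide":[0,0,0],"rotation":[0,0,0]},
    {"slide":[0,0,0],"rotation":[0,0,0]}
  ],
  "hand": 0
}}

```text
t: 18.8
position: [0.4121, 0.1523, 0.1168]
tool_rot: [[-0.192, 0.981, -0.001], [0.981, 0.192, -0.0], [-0.0, -0.001, -1.0]]
ft_force: [0.4, -0.2, 0.9]
finger_gap: 0.0875
```

```bash
python3 st.py wrist,wO,0,0,640,400 scene,cO,220,200,360,305; python3 - <<'E'
from h import *
p,d,K,T=load('wO'); W=cloud(d,K,T); s=bot.read_state(); pos=s['position']; R=s['tool_rot']
hsv=cv2.cvtColor(p,cv2.COLOR_RGB2HSV)
m=((hsv[...,1]>70)&(hsv[...,0]>15)&(hsv[...,0]<30)&(W[...,2]>.05)&(W[...,2]<.07)).astype(np.uint8)
n,l,st,c=cv2.connectedComponentsWithStats(m); i=1+np.argmax(st[1:,4]); vu=np.argwhere(l==i)[:,::-1]
Q=ray(vu,K,T,.058); L=(Q-pos)@R*1000; print(st[i],L.min(0).round(1),L.max(0).round(1))
E
```

```text
t 18.8 pos [412.1 152.3 116.8] yaw 101.09 tilt [-0.    -0.001] F [ 0.4 -0.2  0.9] gap 87.5 q6 -0.02
wO scale 1.25
cO scale 5.714
[ 277  174   82   78 4986] [-27.  -27.9  59.8] [29.4 29.  59.8]
```

View pics/wOz.png

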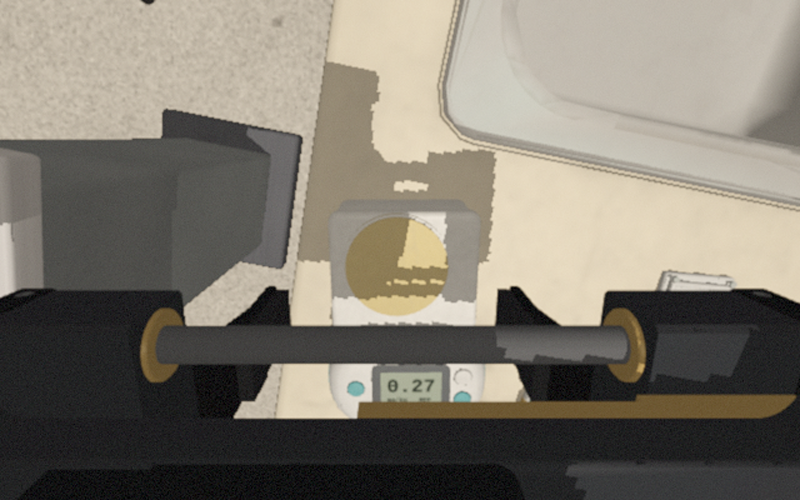

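View pics/cOz.png

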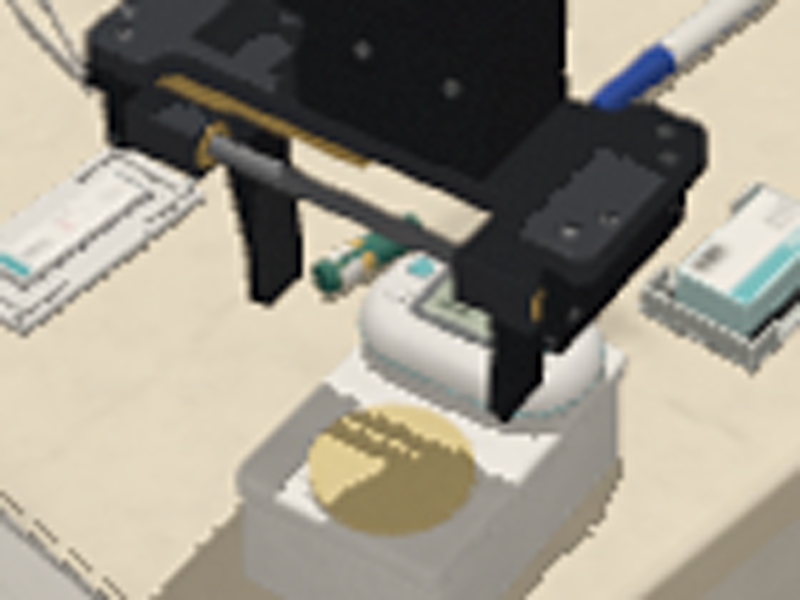

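>>> {"name": "play_rows", "arguments": {
  "rows": [
    {"slide":[1,0.5,10],"rotation":[0,0,0]},
    {"slide":[0,0,15],"rotation":[0,0,0]},
    {"slide":[0,0,16],"rotation":[0,0,0]},
    {"slide":[0,0,10],"rotation":[0,0,0]},
    {"slide":[0,0,5],"rotation":[0,0,0]},
    {"slide":[0,0,2.5],"rotation":[0,0,0]},
    {"slide":[0,0,0],"rotation":[0,0,0]},
    {"slide":[0,0,0],"rotation":[0,0,0]}
  ]
}}

```text
t: 19.7
position: [0.4132, 0.1537, 0.0591]
tool_rot: [[-0.194, 0.981, 0.001], [0.981, 0.194, 0.0], [0.0, 0.001, -1.0]]
ft_force: [-0.0, 0.0, -0.6]
finger_gap: 0.087
```

>>> {"name": "play_rows", "arguments": {
  "rows": [
    {"slide":[0,0,2],"rotation":[0,0,0]},
    {"slide":[0,0,0],"rotation":[0,0,0]},
    {"slide":[0,0,0],"rotation":[0,0,0]},
    {"slide":[0,0,0],"rotation":[0,0,0]},
    {"slide":[0,0,0],"rotation":[0,0,0]}
  ],
  "hand": 255,
  "grip_force": 6
}}

```text
t: 20.2
position: [0.4128, 0.1537, 0.0566]
tool_rot: [[-0.194, 0.981, 0.0], [0.981, 0.194, 0.0], [0.0, 0.0, -1.0]]
ft_force: [0.3, -0.3, -0.5]
finger_gap: 0.0603
```

```bash
python3 st.py side,sP,300,220,420,310
```

```text
t 20.2 pos [412.8 153.7  56.6] yaw 101.2 tilt [0.     0.0003] F [ 0.3 -0.3 -0.5] gap 60.3 q6 -0.02
sP scale 6.667
```

View pics/sPz.png

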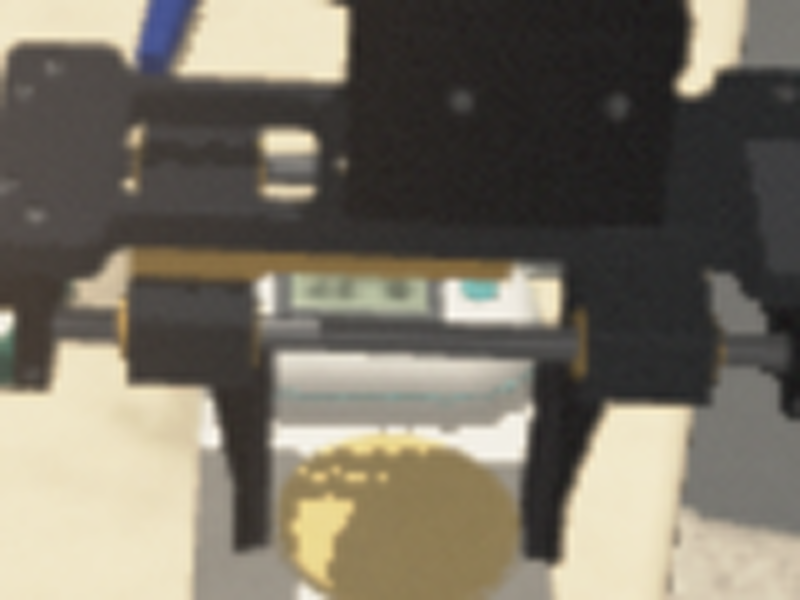

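>>> {"name": "play_rows", "arguments": {
  "rows": [
    {"slide":[0,0,-4],"rotation":[0,0,0]},
    {"slide":[0,0,-10],"rotation":[0,0,0]},
    {"slide":[0,0,-20],"rotation":[0,0,0]},
    {"slide":[0,0,-25],"rotation":[0,0,0]},
    {"slide":[0,0,-15],"rotation":[0,0,0]},
    {"slide":[0,0,0],"rotation":[0,0,0]}
  ]
}}

```text
t: 20.85
position: [0.4149, 0.154, 0.1338]
tool_rot: [[-0.194, 0.981, 0.006], [0.981, 0.194, 0.001], [-0.0, 0.006, -1.0]]
ft_force: [0.9, -0.4, 0.4]
finger_gap: 0.0605
```

```bash
python3 st.py wrist,wQ,130,0,500,270
```

```text
t 20.85 pos [414.9 154.  133.8] yaw 101.2 tilt [-0.0001  0.006 ] F [ 0.9 -0.4  0.4] gap 60.5 q6 -0.02
wQ scale 2.162
```

View pics/wQz.png

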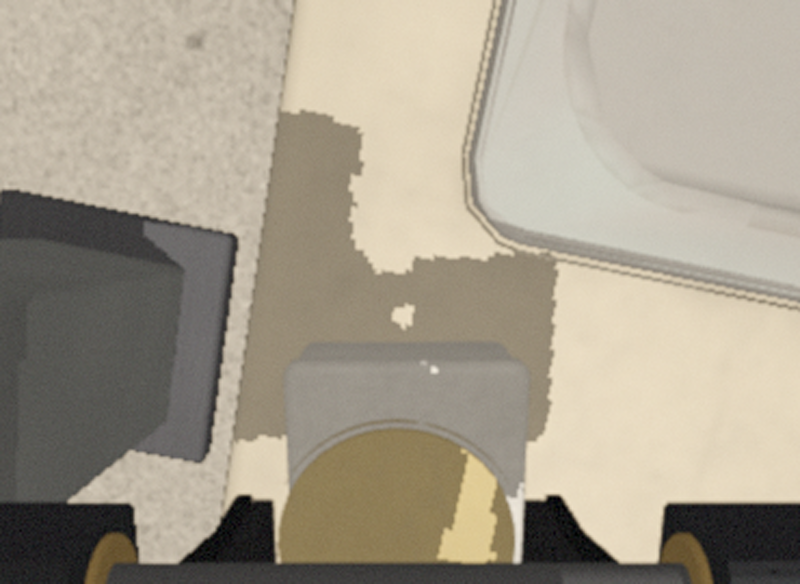

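>>> {"name": "play_rows", "arguments": {
  "rows": [
    {"slide":[-10,-1.4,0],"rotation":[0,0,0]},
    {"slide":[-22,-3.2,0],"rotation":[0,0,0]},
    {"slide":[-32,-4.6,0],"rotation":[0,0,0]},
    {"slide":[-38,-5.5,0],"rotation":[0,0,0]},
    {"slide":[-38,-5.5,0],"rotation":[0,0,0]},
    {"slide":[-38,-5.5,0],"rotation":[0,0,0]},
    {"slide":[-38,-5.5,0],"rotation":[0,0,0]},
    {"slide":[-38,-5.5,0],"rotation":[0,0,0]},
    {"slide":[-38,-5.5,0],"rotation":[0,0,0]},
    {"slide":[-38,-5.5,0],"rotation":[0,0,0]},
    {"slide":[-34,-4.9,0],"rotation":[0,0,0]},
    {"slide":[-28,-4.1,0],"rotation":[0,0,0]},
    {"slide":[-20,-2.9,0],"rotation":[0,0,0]},
    {"slide":[-13.5,-2,0],"rotation":[0,0,0]},
    {"slide":[0,0,10],"rotation":[0,0,5]},
    {"slide":[0,0,15],"rotation":[0,0,5]},
    {"slide":[0,0,15],"rotation":[0,0,5]},
    {"slide":[0,0,10],"rotation":[0,0,0]},
    {"slide":[0,0,0],"rotation":[0,0,0]},
    {"slide":[0,0,0],"rotation":[0,0,0]}
  ]
}}

```text
t: 22.9
position: [0.4347, -0.2755, 0.0804]
tool_rot: [[0.064, 0.998, -0.001], [0.998, -0.064, 0.001], [0.0, -0.001, -1.0]]
ft_force: [0.9, -0.8, 0.4]
finger_gap: 0.0604
```

```bash
python3 st.py wrist,wR,130,0,500,270 side,sR,340,150,440,225
```

```text
t 22.9 pos [ 434.7 -275.5   80.4] yaw 86.31 tilt [ 0.0005 -0.0006] F [ 0.9 -0.8  0.4] gap 60.4 q6 -0.65
wR scale 2.162
sR scale 8.0
```

View pics/wRz.png

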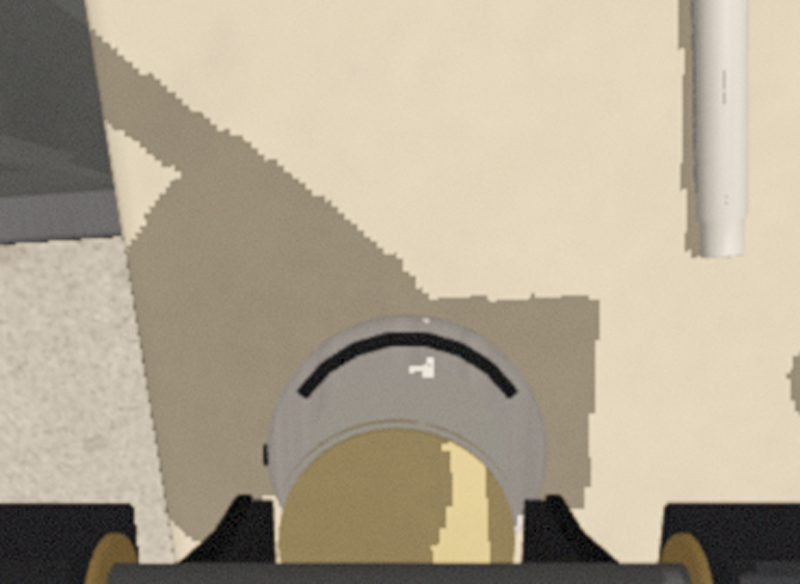

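View pics/sRz.png

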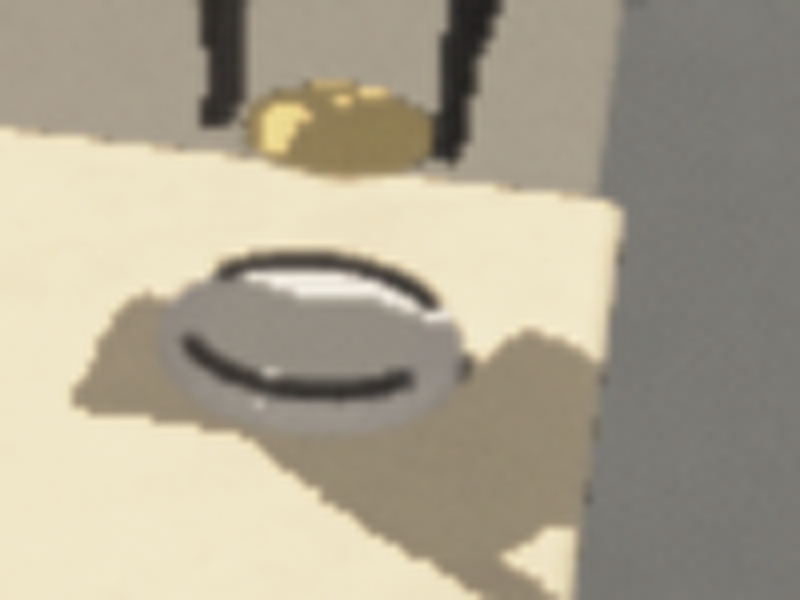

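```bash
python3 - <<'E'
from h import *
p,d,K,T=load('wR'); s=bot.read_state(); pos=s['position']; R=s['tool_rot']
for c,z in(((302,392),.015),((513,392),.015),((407,337),.015),((407,345),.015),((270,440),.01),((545,440),.01),((407,315),.01),((396,425),pos[2]+.008),((279,550),pos[2]+.008),((515,550),pos[2]+.008)):
    Q=ray(np.array([c])/2.162+[130,0],K,T,z); print(c,((Q-pos)@R*1000).round(1))
E
```

```text
(302, 392) [[ 23.1 -32.9  66.2]]
(513, 392) [[23.1 35.6 66.3]]
(407, 337) [[41.   1.2 66.3]]
(407, 345) [[38.4  1.2 66.3]]
(270, 440) [[  5.4 -44.9  71.2]]
(545, 440) [[ 5.5 48.  71.3]]
(407, 315) [[47.4  1.2 71.2]]
(396, 425) [[31.6 -2.  -8. ]]
(279, 550) [[  1.6 -29.2  -8. ]]
(515, 550) [[ 1.6 25.6 -8. ]]
```

>>> {"name": "play_rows", "arguments": {
  "rows": [
    {"slide":[-0.7,2.4,8],"rotation":[0,0,0]},
    {"slide":[0,0,14],"rotation":[0,0,0]},
    {"slide":[0,0,16],"rotation":[0,0,0]},
    {"slide":[0,0,13],"rotation":[0,0,0]},
    {"slide":[0,0,8],"rotation":[0,0,0]},
    {"slide":[0,0,4],"rotation":[0,0,0]},
    {"slide":[0,0,2],"rotation":[0,0,0]},
    {"slide":[0,0,1],"rotation":[0,0,0]},
    {"slide":[0,0,0],"rotation":[0,0,0]}
  ]
}}

```text
t: 23.9
position: [0.4375, -0.2769, 0.0149]
tool_rot: [[0.066, 0.998, 0.001], [0.998, -0.066, -0.001], [-0.0, 0.001, -1.0]]
ft_force: [-0.1, 0.6, -0.6]
finger_gap: 0.0602
```

>>> {"name": "play_rows", "arguments": {
  "rows": [
    {"slide":[0,0,1],"rotation":[0,0,0]},
    {"slide":[0,0,1],"rotation":[0,0,0]},
    {"slide":[0,0,0],"rotation":[0,0,0]}
  ]
}}

```text
t: 24.2
position: [0.4375, -0.2769, 0.0131]
tool_rot: [[0.066, 0.998, 0.001], [0.998, -0.066, -0.001], [-0.001, 0.001, -1.0]]
ft_force: [-1.1, 1.8, 2.4]
finger_gap: 0.0606
```

>>> {"name": "play_rows", "arguments": {
  "rows": [
    {"slide":[0,0,0],"rotation":[0,0,0]},
    {"slide":[0,0,0],"rotation":[0,0,0]},
    {"slide":[0,0,0],"rotation":[0,0,0]},
    {"slide":[0,0,-3],"rotation":[0,0,0]},
    {"slide":[0,0,-12],"rotation":[0,0,0]},
    {"slide":[0,0,-25],"rotation":[0,0,0]},
    {"slide":[0,0,-35],"rotation":[0,0,0]},
    {"slide":[0,0,-40],"rotation":[0,0,0]},
    {"slide":[0,0,-40],"rotation":[0,0,0]},
    {"slide":[0,0,-30],"rotation":[0,0,0]},
    {"slide":[0,0,-10],"rotation":[0,0,0]},
    {"slide":[0,0,0],"rotation":[0,0,0]}
  ],
  "hand": 30
}}

```text
t: 25.4
position: [0.4381, -0.2774, 0.2099]
tool_rot: [[0.066, 0.998, 0.003], [0.998, -0.066, -0.003], [-0.003, 0.004, -1.0]]
ft_force: [-0.3, 0.3, -0.3]
finger_gap: 0.0767
```

```bash
python3 st.py wrist,wS,130,0,500,270 side,sS,340,150,440,225
```

```text
t 25.4 pos [ 438.1 -277.4  209.9] yaw 86.2 tilt [-0.0026  0.0035] F [-0.3  0.3 -0.3] gap 76.7 q6 -0.65
wS scale 2.162
sS scale 8.0
```

View pics/wSz.png

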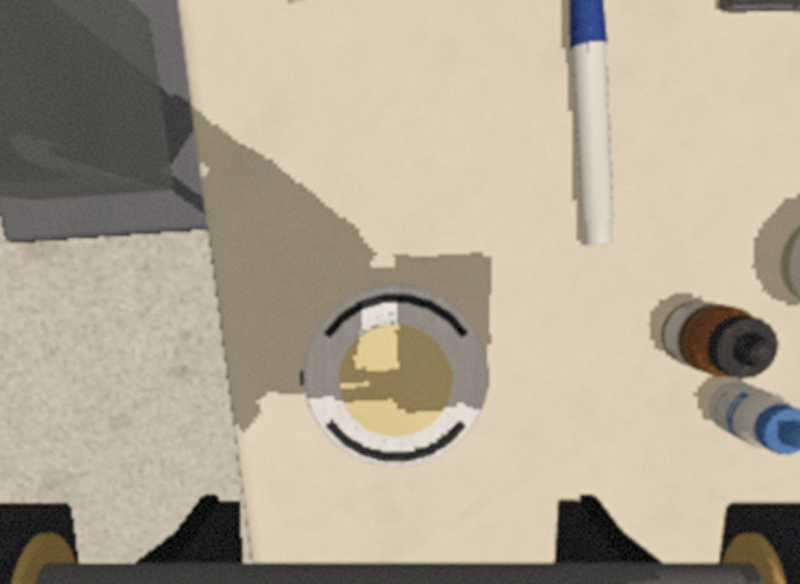

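View pics/sSz.png

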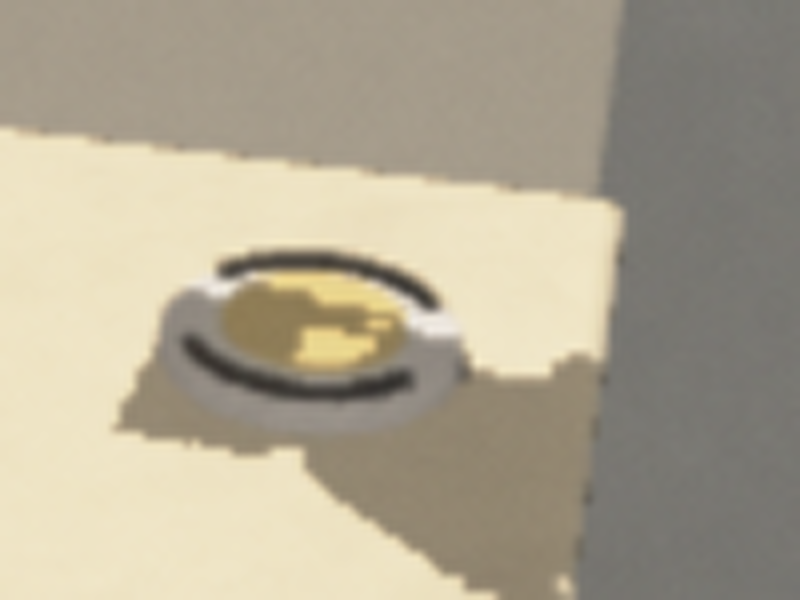

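>>> {"name": "play_rows", "arguments": {
  "rows": [
    {"slide":[12,-2.9,0],"rotation":[0,0,0]},
    {"slide":[26,-6.3,0],"rotation":[0,0,0]},
    {"slide":[36,-8.8,0],"rotation":[0,0,0]},
    {"slide":[40,-9.8,0],"rotation":[0,0,0]},
    {"slide":[40,-9.8,0],"rotation":[0,0,0]},
    {"slide":[40,-9.8,0],"rotation":[0,0,0]},
    {"slide":[40,-9.8,0],"rotation":[0,0,0]},
    {"slide":[40,-9.8,0],"rotation":[0,0,0]},
    {"slide":[38,-9.3,0],"rotation":[0,0,0]},
    {"slide":[32,-7.8,0],"rotation":[0,0,0]},
    {"slide":[18,-4.4,0],"rotation":[0,0,0]},
    {"slide":[10,-2.4,0],"rotation":[0,0,0]},
    {"slide":[0,0,0],"rotation":[0,0,8]},
    {"slide":[0,0,0],"rotation":[0,0,8.5]},
    {"slide":[0,0,0],"rotation":[0,0,8.5]},
    {"slide":[0,0,0],"rotation":[0,0,8.5]},
    {"slide":[0,0,0],"rotation":[0,0,8.5]},
    {"slide":[0,0,0],"rotation":[0,0,8.5]},
    {"slide":[0,0,0],"rotation":[0,0,8.5]},
    {"slide":[0,0,0],"rotation":[0,0,8.5]}
  ],
  "hand": 0
}}

```text
t: 27.5
position: [0.3704, 0.1003, 0.2063]
tool_rot: [[0.949, 0.314, -0.002], [0.314, -0.949, -0.0], [-0.002, -0.0, -1.0]]
ft_force: [0.4, 0.3, -0.5]
finger_gap: 0.087
```

>>> {"name": "play_rows", "arguments": {
  "rows": [
    {"slide":[0,0,0],"rotation":[0,0,8.5]},
    {"slide":[0,0,0],"rotation":[0,0,0]},
    {"slide":[0,0,0],"rotation":[0,0,0]}
  ]
}}

```text
t: 27.8
position: [0.3707, 0.1004, 0.2068]
tool_rot: [[0.984, 0.181, -0.001], [0.181, -0.984, -0.0], [-0.001, -0.0, -1.0]]
ft_force: [0.0, -0.2, -0.3]
finger_gap: 0.0869
```

```bash
python3 st.py wrist,wT,130,0,500,270; python3 - <<'E'
from h import *
p,d,K,T=load('wT'); W=cloud(d,K,T)
roi=(W[...,0]>.36)&(W[...,0]<.5)&(W[...,1]>.03)&(W[...,1]<.2)&(d>0)
for nm,lo,hi in(('reader',.064,.11),('reader',.058,.11),('readertop',.072,.11),('box',.045,.11)):
    m=(roi&(W[...,2]>lo)&(W[...,2]<hi)).astype(np.uint8); m=cv2.morphologyEx(m,cv2.MORPH_OPEN,np.ones((3,3)))
    Q=W[m>0]; r=cv2.minAreaRect((Q[:,:2]*1000).astype(np.float32)); print(nm,np.round(r[0],1),np.round(r[1],1),round(r[2],1), np.median(Q[:,2]))
E
```

```text
t 27.8 pos [370.7 100.4 206.8] yaw 10.4 tilt [-0.0015 -0.0001] F [ 0.  -0.2 -0.3] gap 86.9 q6 1.45
wT scale 2.162
reader [432.   90.6] [90.8 57.2] 12.0 0.07413413785937983
reader [431.8  90.6] [92.  57.8] 12.6 0.07411456354714172
readertop [432.1  90.7] [80.9 51.6] 10.2 0.07442528274039573
box [425.7 122. ] [ 91.6 129. ] 10.9 0.05399884000329108
```

View pics/wTz.png

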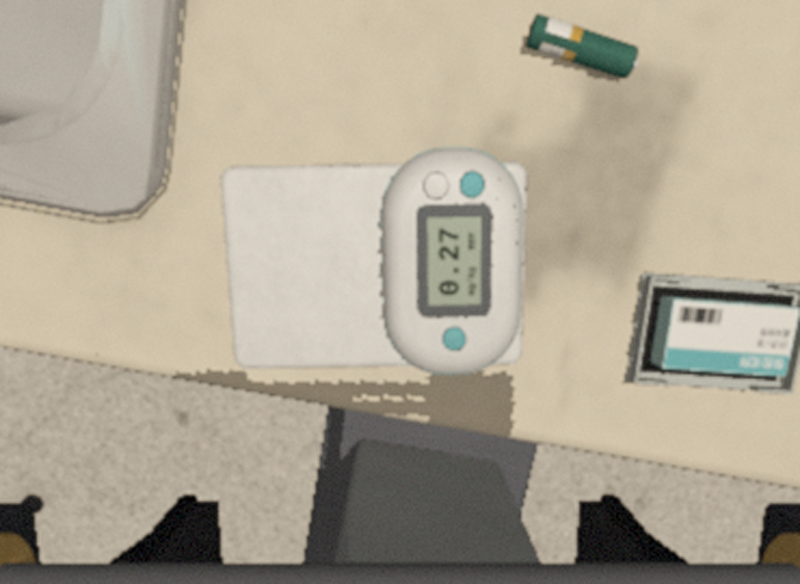

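>>> {"name": "play_rows", "arguments": {
  "rows": [
    {"slide":[10,4,10],"rotation":[0,0,0]},
    {"slide":[18,6,18],"rotation":[0,0,0]},
    {"slide":[18,6.5,20],"rotation":[0,0,0]},
    {"slide":[9,3.5,20],"rotation":[0,0,0]},
    {"slide":[3.5,1.2,22],"rotation":[0,0,0]},
    {"slide":[0,0,15],"rotation":[0,0,0]},
    {"slide":[0,0,5],"rotation":[0,0,0]},
    {"slide":[0,0,0],"rotation":[0,0,0]},
    {"slide":[0,0,0],"rotation":[0,0,0]}
  ]
}}

```text
t: 28.75
position: [0.433, 0.0901, 0.0983]
tool_rot: [[0.984, 0.178, 0.001], [0.178, -0.984, 0.0], [0.001, 0.0, -1.0]]
ft_force: [0.0, -0.2, 0.8]
finger_gap: 0.087
```

```bash
python3 st.py wrist,wU,80,0,560,400 side,sU,290,200,410,290; python3 - <<'E'
from h import *
p,d,K,T=load('wU'); W=cloud(d,K,T); s=bot.read_state(); pos=s['position']; R=s['tool_rot']
roi=(W[...,0]>.36)&(W[...,0]<.5)&(W[...,1]>.03)&(W[...,1]<.2)&(d>0)&(W[...,2]>.058)&(W[...,2]<.085); roi[230:]=False
m=cv2.morphologyEx(roi.astype(np.uint8),cv2.MORPH_OPEN,np.ones((3,3)))
L=(W[m>0]-pos)@R*1000; print(L.min(0).round(1),L.max(0).round(1))
for a in(-10,0,10,20,30):
    q=L[abs(L[:,0]-a)<3]
    if len(q): print(a,np.percentile(q[:,1],[0.5,99.5]).round(1))
E
```

```text
t 28.75 pos [433.   90.1  98.3] yaw 10.25 tilt [0.001  0.0001] F [ 0.  -0.2  0.8] gap 87.0 q6 1.42
wU scale 1.5
sU scale 6.667
[ -3.8 -30.   21.6] [44.8 28.8 37.5]
0 [-28.8  28.7]
10 [-28.9  27.9]
20 [-28.6  27.6]
30 [-27.2  25.4]
```

View pics/wUz.png

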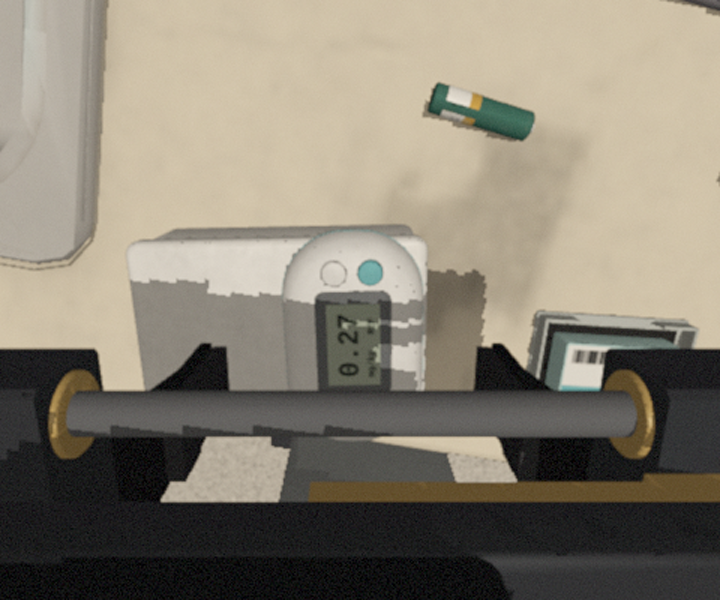

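View pics/sUz.png

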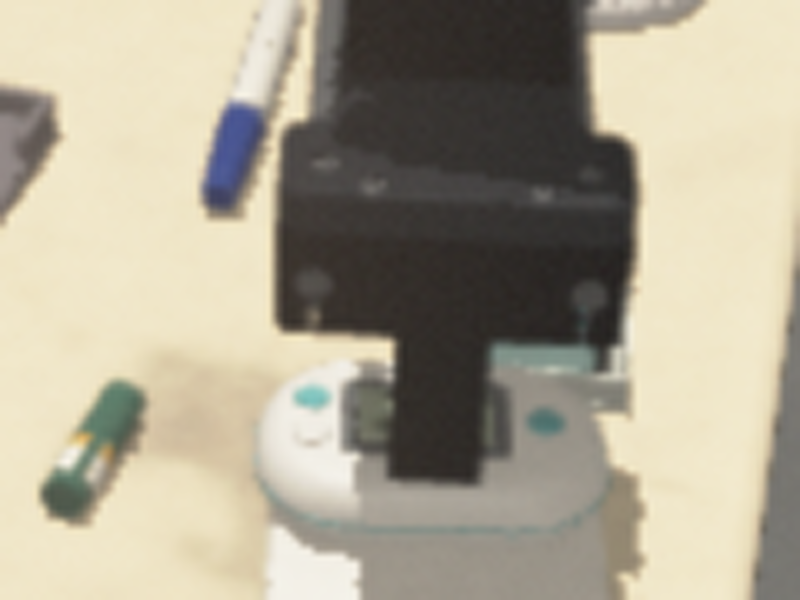

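>>> {"name": "play_rows", "arguments": {
  "rows": [
    {"slide":[0,0,10],"rotation":[0,0,-0.4]},
    {"slide":[0,0,14],"rotation":[0,0,0]},
    {"slide":[0,0,8],"rotation":[0,0,0]},
    {"slide":[0,0,5],"rotation":[0,0,0]},
    {"slide":[0,0,2.5],"rotation":[0,0,0]},
    {"slide":[0,0,0],"rotation":[0,0,0]},
    {"slide":[0,0,0],"rotation":[0,0,0]}
  ]
}}

```text
t: 29.55
position: [0.4328, 0.0901, 0.0584]
tool_rot: [[0.983, 0.184, 0.001], [0.184, -0.983, 0.0], [0.001, 0.0, -1.0]]
ft_force: [-0.3, 0.6, 0.6]
finger_gap: 0.0869
```

>>> {"name": "play_rows", "arguments": {
  "rows": [
    {"slide":[0,0,1],"rotation":[0,0,0]},
    {"slide":[0,0,0],"rotation":[0,0,0]},
    {"slide":[0,0,0],"rotation":[0,0,0]},
    {"slide":[0,0,0],"rotation":[0,0,0]},
    {"slide":[0,0,0],"rotation":[0,0,0]},
    {"slide":[0,0,0],"rotation":[0,0,0]}
  ],
  "hand": 255,
  "grip_force": 15
}}

```text
t: 30.15
position: [0.4325, 0.09, 0.0571]
tool_rot: [[0.983, 0.184, 0.0], [0.184, -0.983, -0.0], [0.0, 0.0, -1.0]]
ft_force: [-0.2, -0.1, 1.1]
finger_gap: 0.0563
```

```bash
python3 st.py side,sV,290,200,410,290
```

```text
t 30.15 pos [432.5  90.   57.1] yaw 10.6 tilt [0.0001 0.0001] F [-0.2 -0.1  1.1] gap 56.3 q6 1.41
sV scale 6.667
```

View pics/sVz.png

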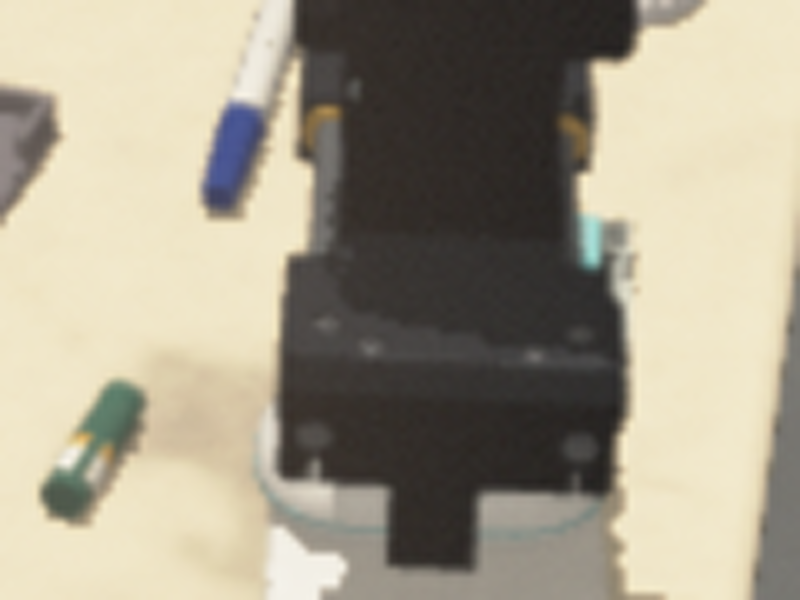

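>>> {"name": "play_rows", "arguments": {
  "rows": [
    {"slide":[0,0,-4],"rotation":[0,0,0]},
    {"slide":[0,0,-8],"rotation":[0,0,0]},
    {"slide":[0,0,-16],"rotation":[0,0,0]},
    {"slide":[0,0,-20],"rotation":[0,0,0]},
    {"slide":[0,0,-10],"rotation":[0,0,0]},
    {"slide":[0,0,0],"rotation":[0,0,0]}
  ]
}}

```text
t: 30.8
position: [0.4341, 0.0902, 0.1171]
tool_rot: [[0.983, 0.184, 0.004], [0.184, -0.983, 0.0], [0.004, 0.001, -1.0]]
ft_force: [-0.5, -0.3, -0.1]
finger_gap: 0.0566
```

```bash
python3 st.py wrist,wW,130,0,500,270 side,sW,290,200,410,290; python3 - <<'E'
from plan import *
s=bot.read_state(); p=s['position']*1000; print(slide([643-p[0],-58.2-p[1],0],10.6))
E
```

```text
t 30.8 pos [434.1  90.2 117.1] yaw 10.6 tilt [0.004  0.0006] F [-0.5 -0.3 -0.1] gap 56.6 q6 1.41
wW scale 2.162
sW scale 6.667
[179.7 184.5   0. ]
```

View pics/wWz.png

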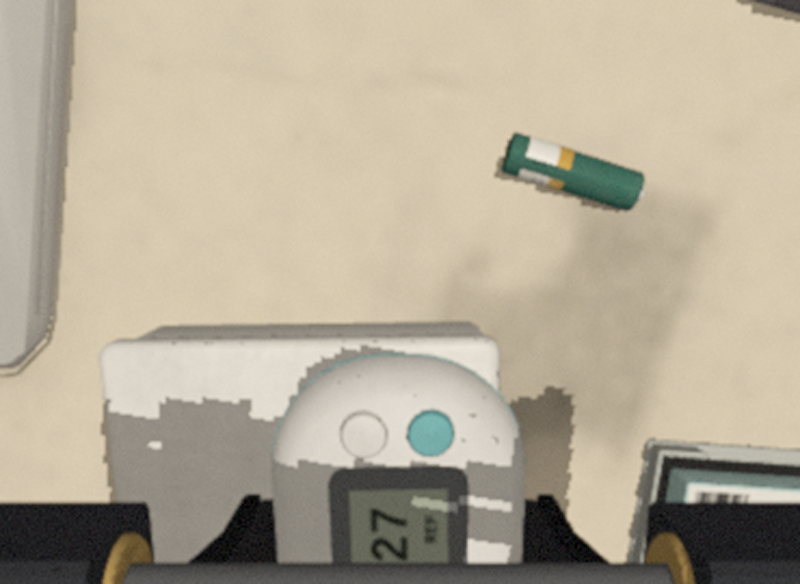

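View pics/sWz.png

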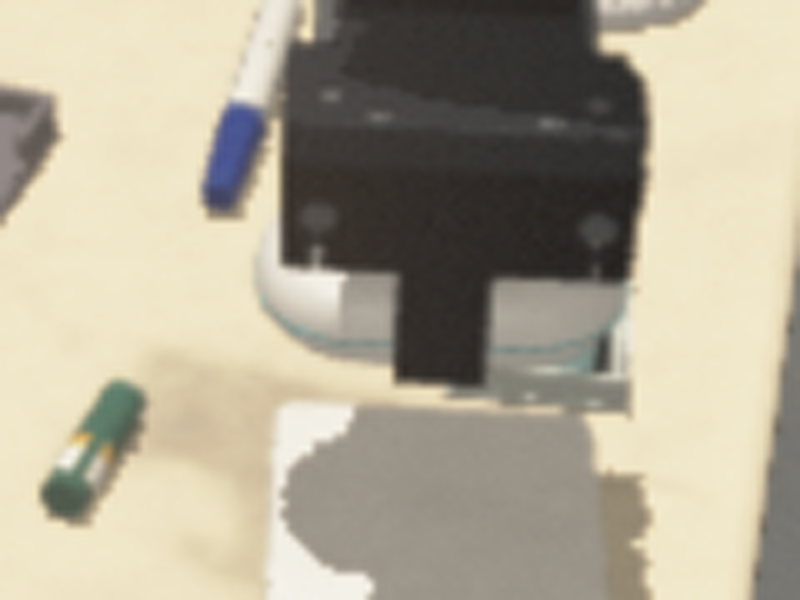

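>>> {"name": "play_rows", "arguments": {
  "rows": [
    {"slide":[8,8,0],"rotation":[0,0,0]},
    {"slide":[16,16.5,0],"rotation":[0,0,0]},
    {"slide":[22,22.5,0],"rotation":[0,0,0]},
    {"slide":[25,25.5,0],"rotation":[0,0,0]},
    {"slide":[26,27,0],"rotation":[0,0,0]},
    {"slide":[26,27,0],"rotation":[0,0,0]},
    {"slide":[24,25,0],"rotation":[0,0,0]},
    {"slide":[18,18.5,0],"rotation":[0,0,0]},
    {"slide":[10,10,0],"rotation":[0,0,0]},
    {"slide":[5,5,0],"rotation":[0,0,0]},
    {"slide":[0,0,3],"rotation":[0,0,-8.48]},
    {"slide":[0,0,3],"rotation":[0,0,-8.48]},
    {"slide":[0,0,3],"rotation":[0,0,-8.48]},
    {"slide":[0,0,3],"rotation":[0,0,-8.48]},
    {"slide":[0,0,3],"rotation":[0,0,-8.48]},
    {"slide":[0,0,3],"rotation":[0,0,-8.48]},
    {"slide":[0,0,3],"rotation":[0,0,-8.48]},
    {"slide":[0,0,3],"rotation":[0,0,-8.48]},
    {"slide":[0,0,0],"rotation":[0,0,-8.48]},
    {"slide":[0,0,0],"rotation":[0,0,0]}
  ]
}}

```text
t: 32.9
position: [0.6427, -0.0584, 0.0899]
tool_rot: [[0.052, 0.999, -0.002], [0.999, -0.052, 0.0], [0.0, -0.002, -1.0]]
ft_force: [-0.7, 0.5, -1.2]
finger_gap: 0.0564
```

```bash
python3 st.py wrist,wX,130,0,500,270 scene,cX,220,150,340,240
```

```text
t 32.9 pos [642.7 -58.4  89.9] yaw 87.01 tilt [ 0.0003 -0.0019] F [-0.7  0.5 -1.2] gap 56.4 q6 -0.16
wX scale 2.162
cX scale 6.667
```

View pics/wXz.png

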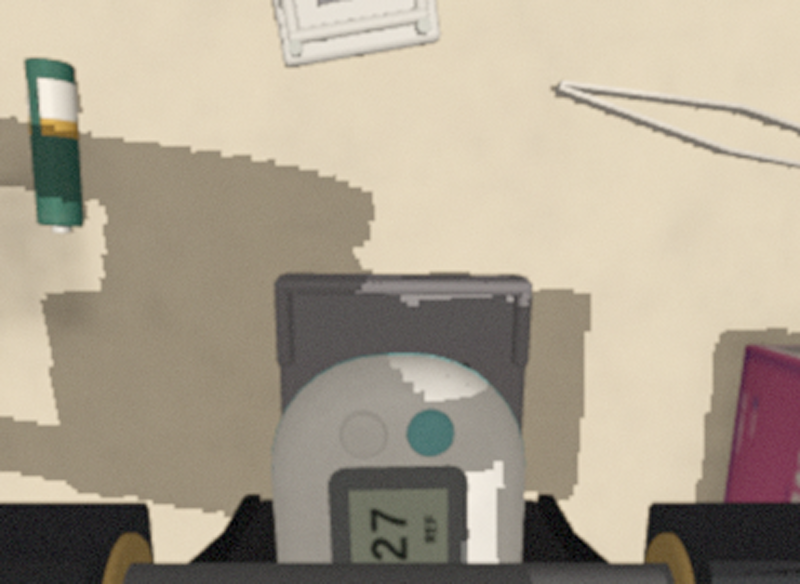

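View pics/cXz.png

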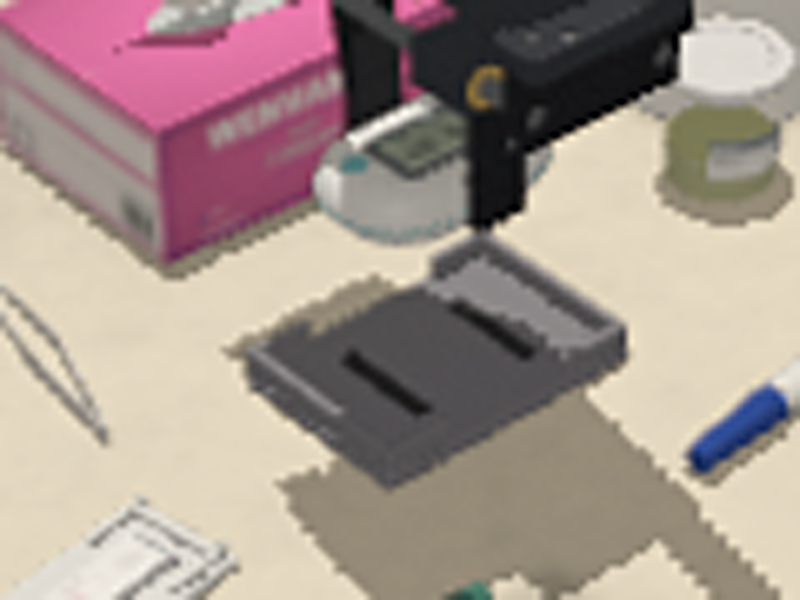

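```bash
python3 - <<'E'
from h import *
p,d,K,T=load('wX'); s=bot.read_state(); pos=s['position']; R=s['tool_rot']
f=lambda c,z:((ray(np.array([c])/2.162+[130,0],K,T,z)-pos)@R*1000).round(1)
for c,z in(((276,275),.018),((530,275),.018),((292,292),.008),((515,290),.008),((280,400),.018),((528,360),.018),((400,352),pos[2]-.003+.01),((273,470),pos[2]+.007),((524,470),pos[2]+.007)): print(c,f(c,z))
for fn in('side0','scene0'):
    p,d,K,T=load(fn); W=cloud(d,K,T); hsv=cv2.cvtColor(p,cv2.COLOR_RGB2HSV)
    m=(hsv[...,0]>155)&(hsv[...,0]<175)&(hsv[...,1]>110)&(d>0)&(W[...,2]<.2)&(W[...,2]>0.01)
    Q=W[m]; print(fn,m.sum(),np.percentile(Q,[1,50,99],axis=0).round(3).tolist())
    t=Q[Q[:,2]>np.percentile(Q[:,2],98)-.004]; print(cv2.minAreaRect((t[:,:2]*1000).astype(np.float32)))
    q=Q[(Q[:,1]<.05)&(Q[:,1]>-.17)]; print('min x near',np.percentile(q[:,0],[0.5,5]), )
    q=W[(d>0)&(W[...,0]>.68)&(W[...,0]<.76)&(abs(W[...,1]+.058)<.06)]; print('zone',len(q),q[:,2].max() if len(q) else None)
E
```

```text
(276, 275) [[ 59.3 -40.7  72.5]]
(530, 275) [[59.7 40.6 72.4]]
(292, 292) [[ 53.2 -37.2  82.5]]
(515, 290) [[54.2 37.6 82.4]]
(280, 400) [[ 18.3 -41.   72.5]]
(528, 360) [[32.2 41.4 72.4]]
(400, 352) [[47.3 -1.1 -7. ]]
(273, 470) [[ 20.1 -29.7  -7. ]]
(524, 470) [[20.5 27.2 -7. ]]
side0 1934 [[0.751, -0.256, 0.012], [0.779, -0.11, 0.065], [0.871, -0.033, 0.067]]
((813.4515380859375, -148.33804321289062), (232.29701232910156, 114.96100616455078), 86.18791961669922)
min x near [0.75460913 0.75625082]
zone 1141 0.06344487310283747
scene0 1890 [[0.749, -0.258, 0.011], [0.765, -0.126, 0.063], [0.868, -0.032, 0.068]]
((811.7891845703125, -145.41717529296875), (229.54293823242188, 116.08746337890625), 86.99330139160156)
min x near [0.75217131 0.75522188]
zone 901 0.06918141854063609
```

>>> {"name": "play_rows", "arguments": {
  "rows": [
    {"slide":[-1,0.8,9],"rotation":[0,0,0]},
    {"slide":[0,0,16],"rotation":[0,0,0]},
    {"slide":[0,0,18],"rotation":[0,0,0]},
    {"slide":[0,0,16],"rotation":[0,0,0]},
    {"slide":[0,0,9],"rotation":[0,0,0]},
    {"slide":[0,0,5],"rotation":[0,0,0]},
    {"slide":[0,0,2],"rotation":[0,0,0]},
    {"slide":[0,0,1],"rotation":[0,0,0]},
    {"slide":[0,0,0],"rotation":[0,0,0]},
    {"slide":[0,0,0],"rotation":[0,0,0]}
  ]
}}

```text
t: 34.0
position: [0.6448, -0.0598, 0.0159]
tool_rot: [[0.054, 0.999, 0.001], [0.999, -0.054, -0.0], [-0.0, 0.001, -1.0]]
ft_force: [-0.6, -0.1, -0.4]
finger_gap: 0.0564
```

>>> {"name": "play_rows", "arguments": {
  "rows": [
    {"slide":[0,-0.8,1.7],"rotation":[0,0,0]},
    {"slide":[0,0,1.5],"rotation":[0,0,0]},
    {"slide":[0,0,1],"rotation":[0,0,0]},
    {"slide":[0,0,0],"rotation":[0,0,0]}
  ]
}}

```text
t: 34.4
position: [0.6435, -0.0597, 0.0117]
tool_rot: [[0.054, 0.999, 0.0], [0.999, -0.054, -0.0], [-0.0, 0.0, -1.0]]
ft_force: [-2.7, 1.1, 3.9]
finger_gap: 0.056
```

Contact is made at the floor height, so I'll release and rise.

>>> {"name": "play_rows", "arguments": {
  "rows": [
    {"slide":[0,0,0],"rotation":[0,0,0]},
    {"slide":[0,0,0],"rotation":[0,0,0]},
    {"slide":[0,0,0],"rotation":[0,0,0]},
    {"slide":[0,0,-3],"rotation":[0,0,0]},
    {"slide":[0,0,-12],"rotation":[0,0,0]},
    {"slide":[0,0,-25],"rotation":[0,0,0]},
    {"slide":[0,0,-35],"rotation":[0,0,0]},
    {"slide":[-10,0,-40],"rotation":[0,0,0]},
    {"slide":[-20,-10,-40],"rotation":[0,0,0]},
    {"slide":[-20,-25,-40],"rotation":[0,0,0]},
    {"slide":[-20,-35,-40],"rotation":[0,0,0]},
    {"slide":[-20,-35,-30],"rotation":[0,0,0]},
    {"slide":[-10,-30,-20],"rotation":[0,0,0]},
    {"slide":[0,-15,0],"rotation":[0,0,0]},
    {"slide":[0,0,0],"rotation":[0,0,0]},
    {"slide":[0,0,0],"rotation":[0,0,0]}
  ],
  "hand": 30
}}

```text
t: 36.0
position: [0.4935, -0.1487, 0.2906]
tool_rot: [[0.054, 0.999, 0.001], [0.999, -0.054, -0.0], [-0.0, 0.001, -1.0]]
ft_force: [0.4, 0.0, -1.2]
finger_gap: 0.0769
```

```bash
python3 st.py wrist,wY,0,0,640,400 side,sY,200,170,420,335 scene,cY,190,160,430,330
```

```text
t 36.0 pos [ 493.5 -148.7  290.6] yaw 86.9 tilt [-0.0003  0.0014] F [ 0.4  0.  -1.2] gap 76.9 q6 -0.39
wY scale 1.25
sY scale 3.636
cY scale 3.333
```

View pics/wYz.png

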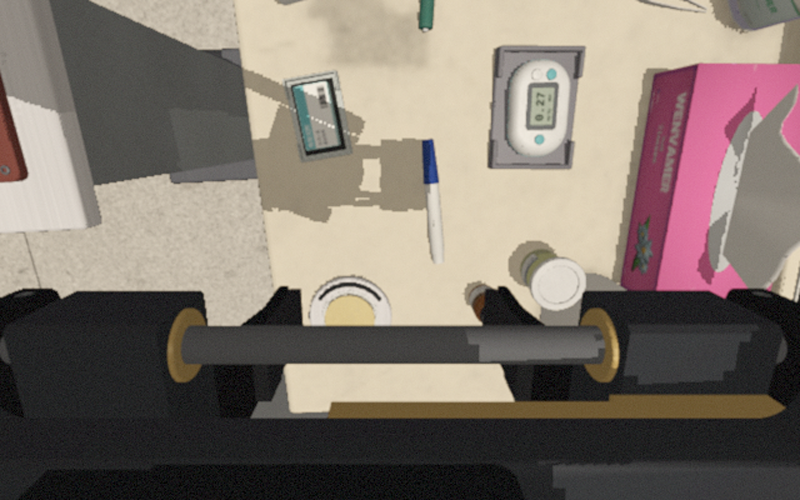

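View pics/sYz.png

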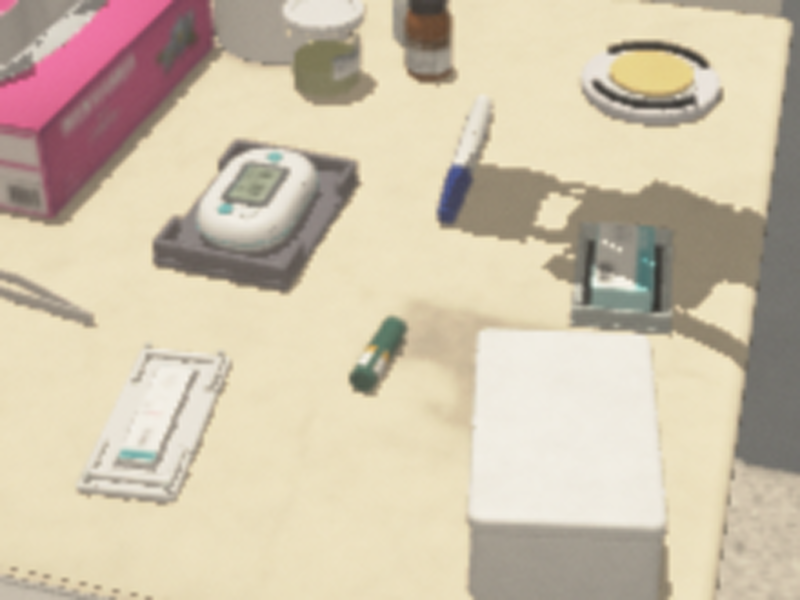

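View pics/cYz.png

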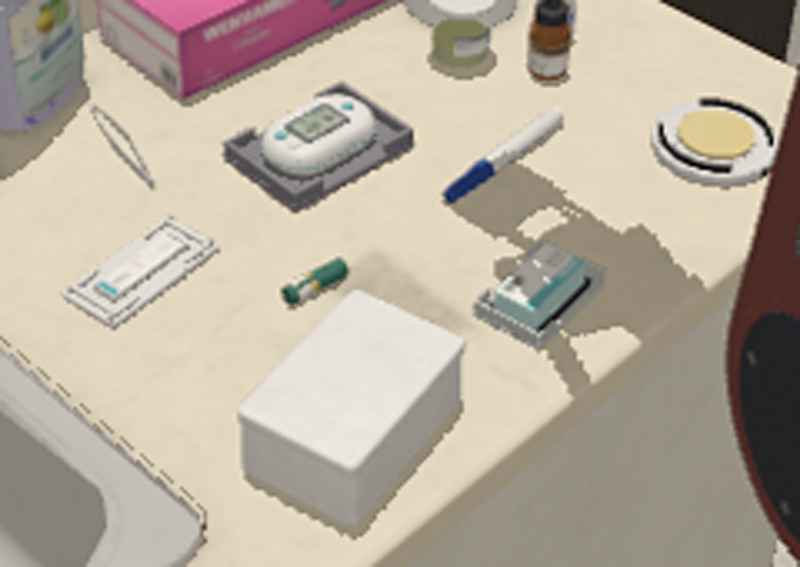

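All four parts look right in their holders. I'll do one numeric check of poses and heights.

```bash
python3 - <<'E'
from h import *
p,d,K,T=load('wY'); W=cloud(d,K,T)
def rect(nm,W,d,x0,x1,y0,y1,lo,hi):
    m=((d>0)&(W[...,0]>x0)&(W[...,0]<x1)&(W[...,1]>y0)&(W[...,1]<y1)&(W[...,2]>lo)&(W[...,2]<hi)).astype(np.uint8); m=cv2.morphologyEx(m,cv2.MORPH_OPEN,np.ones((3,3)))
    Q=W[m>0]; 
    if len(Q)<20: print(nm,'few');return
    r=cv2.minAreaRect((Q[:,:2]*1000).astype(np.float32)); A=np.c_[Q[:,:2],np.ones(len(Q))]; c=np.linalg.lstsq(A,Q[:,2],rcond=None)[0]
    print(nm,np.round(r[0],1),np.round(r[1],1),round(r[2],1),'zmed',np.median(Q[:,2]).round(4),'slope',c[:2].round(3))
rect('reader',W,d,.58,.7,-.13,.01,.021,.04)
rect('cradle',W,d,.58,.7,-.13,.01,.004,.04)
rect('carton',W,d,.38,.46,-.11,.0,.016,.04)
rect('tray',W,d,.38,.46,-.11,.0,.0018,.04)
for fn in('side0','sY','scene0','cY'):
    p,d,K,T=load(fn); W=cloud(d,K,T)
    rect('lid '+fn,W,d,.35,.5,.04,.2,.0515,.0565)
    if fn in('sY','cY'):
        rect('cass',W,d,.6,.66,.07,.18,.0085,.02); rect('nest',W,d,.58,.68,.06,.18,.004,.02); rect('dish',W,d,.38,.49,-.33,-.22,.0125,.03); rect('stage',W,d,.38,.49,-.33,-.22,.006,.03)
E
```

```text
reader [641.6 -58.7] [88.  55.7] 87.7 zmed 0.0285 slope [0.031 0.005]
cradle [641.5 -58.5] [118.4  85.7] 86.6 zmed 0.0179 slope [ 0.033 -0.008]
carton [420.5 -53.3] [34.3 62. ] 6.6 zmed 0.0206 slope [-0.008  0.   ]
tray [420.4 -53.8] [55.9 83. ] 6.3 zmed 0.0197 slope [-0.027 -0.002]
lid side0 [419.6 142.8] [85.7 83.7] 11.1 zmed 0.054 slope [ 0.002 -0.001]
lid sY [423.6 121.8] [ 85.6 131.1] 11.0 zmed 0.0541 slope [-0.  0.]
cass [630.1 122.6] [19.6 70.3] 6.3 zmed 0.0112 slope [0.017 0.002]
nest [630.8 121.7] [ 50.4 104.9] 5.5 zmed 0.0079 slope [ 0.013 -0.001]
dish [ 433.8 -276.8] [58.1 57.5] 63.0 zmed 0.0151 slope [ 0.015 -0.002]
stage [ 435.9 -274.8] [92.6 93.8] 6.3 zmed 0.0131 slope [ 0.001 -0.024]
lid scene0 [417.7 147.2] [86.1 74.5] 10.3 zmed 0.0533 slope [ 0.003 -0.005]
lid cY [423.1 122. ] [ 85.6 128.2] 12.1 zmed 0.0534 slope [-0.002 -0.   ]
cass [631.1 118.6] [21.1 60.7] 6.6 zmed 0.0108 slope [-0.077  0.008]
nest [629.5 120.6] [ 49.8 102.2] 6.4 zmed 0.0083 slope [0.01  0.004]
dish [ 438.5 -272.1] [40.6 57. ] 35.4 zmed 0.0147 slope [0.012 0.01 ]
stage [ 434.3 -273.6] [92.9 92.9] 33.8 zmed 0.0123 slope [ 0.008 -0.008]
```

Every part is centred within about 2 mm and aligned within about 1°, and the box is where it was. I'll hand the job in.

```bash
python3 -c "
from workcell import bot
print(bot.finish_job())"
```

```text
the job is handed in; nothing more can be done
None
```

I took the pile apart from the top (cassette, carton, dish, reader), put each part in its own holder and handed the job in at about 36 s. The dish went before the reader because the reader's long sides were not free until it was gone.

**Last checks:**
- **Parts:** the cassette, carton and reader lie flat within about 1–2 mm of their holders' centres and about 1° of their axes. The wrist view over the stage showed the dish centred between the lugs.
- **Cool box:** it stands at the same place and angle, about (424, 122) mm and 11°, and its lid is clear.
- **Forces:** the highest I read at the end of a move was about 11 N, as the carton touched its tray.
- **Robot:** the gripper is clear of everything, about 0.29 m up.

**Where checks disagreed:** the far scene camera put the cassette and dish a few mm away from where the side view did (the dish partly out of its sight, the cassette's outline cut short). I relied on the wrist and side views. One move call was refused for a missing field and moved nothing.

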